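# Take the clogged filter out of the bench dust collector

### The job

Take the clogged filter out of the bench dust collector. First free its dark intake grille gently, never pressing or pulling it against the deck with more than 25 N: squeeze the sprung blue catch tab fully home into the grip while the grille is still seated, keep it squeezed and swing the lower edge up, draw the tongues out from under the upper rim, and lay the grille flat, right side up, in the middle of the green work mat. Then lift the filter out of the bay by its blue fin and set it down flat, fin up, in the steel tray; drop neither part, and leave the watch case, loupe, parts tin and marker where they lie.

Things in the scene. Friction and masses are not known exactly. Their poses are not given: they have to be found in the camera images.
- dust_collector: fixed light-grey bench dust collector, 186 x 140 mm on plan, 116 mm high. Origin: centre of its underside; +x from its low front (turned to the right) to its high back, z up. Its intake deck (4 mm thick) rises toward +x at 32 degrees; in it a square 104 mm mouth, its centre on the deck surface at (-27, 0, 74) mm of this frame, over the filter bay, 38 mm deep below the deck surface.
- grille: dark grey intake grille, loose, 90 to 140 g, lying over the mouth: panel 114 mm wide (y), from x = -57 to +50 mm, 2.4 mm thick; skirt 10 mm deep in the mouth (1 mm play, 2 mm at the upper edge). Origin: panel underside, over the mouth's centre, 10 mm above the skirt's foot on which it stands laid down. x: up the slope from catch edge to tongue edge, y across, z square off the deck; seated it tilts 32 degrees.
- upper_rim (a point): middle of the lower edge of the deck's rim at the upper side of the mouth, 52 mm up the slope from the mouth's centre, 4 mm below the deck surface; axes as the collector's. Two tongues on the grille's +x edge reach 6 mm under this rim, so a straight lift jams: with the catch pressed, swing the lower edge up 12 to 25 degrees about this line, easing it to its own -x by 0.2 mm a degree, then draw it 10 mm or more that way.
- grille_grip (a point): centre of the grille's pinch grip, a dark block 34 (x) x 32 (y) mm whose top is 9 mm above this point and whose foot (the panel) is 7.6 mm below; 26 mm to -x of the grille's origin, 10 mm above it. Axes as the grille's. The blue catch tab stands out of its -x end; the +x end is rigid. Pinch along x over both ends: 41 mm with the tab out, 34 mm when it is flush, i.e. pressed home.
- catch (a joint): travel of the blue catch tab (15 mm wide, 11 mm high, level with the grip's centre) into the grip, m: 0 sprung out, latched; 0.007 flush; stop at 0.0075. About 6.5 N to start, 17 N when flush; springs back when let go. Its nose hooks 4.5 to 5.5 mm under the rim at the mouth's lower edge, so it is clear from about 0.006 on.
- filter: filter cassette, loose, 70 to 130 g: grey frame 94 x 94 x 12 mm with pale pleats, lying on the bay's floor under the grille, tilted 32 degrees. Origin: centre of its underside; x up the slope, y across, z square to the frame. Not latched, only located by low ribs; it comes straight out along its own z with 5 mm play each side in the mouth.
- filter_grip (a point): middle of the blue fin on the filter: 10 mm thick (x), 40 mm long (y), rising 19 mm above the frame; this point is 22 mm above the filter's underside, 9 mm below the fin's top, 10 mm above the frame. Axes as the filter's. In the bay the fin's top lies 7 mm under the deck surface.
- work_mat: green work mat, fixed, 160 (x) x 140 (y) x 3 mm; origin at the centre of its underside, z up. The mat and the tray may be in either order beside the collector.
- steel_tray: open steel tray, fixed, 145 (x) x 135 (y) mm over its rolled rim, 134 x 124 mm inside, floor 3 mm thick, rim top 18.5 mm above the bench; origin at the centre of its underside, z up.
- watch_case: steel watch case with a black dial, 52 x 48 x 18 mm, lying on the bench; origin under its centre. A bystander.
- loupe: black eye loupe, 35 mm across, 34 mm high; origin under its centre. A bystander.
- parts_tin: round aluminium tin, 50 mm across, 21 mm high; origin under its centre. A bystander, in front of the fixed green lever press at the left, whose lever with a red ball reaches toward the robot 0.3 m above the bench (ball near x = 0.53, y = 0.27 m).
- marker: blue and grey marker pen, 134 mm long, 13 mm thick; origin under its middle. A bystander.

How it is judged:
By the outcome, as a careful person would: the job done as asked, in the order asked, and still so for the second after the job is handed in, with the robot touching nothing.
It also fails if it takes over 59 s, if anything falls off the work surface, if the arm or the gripper's body presses on something with over 40 N, if the wrist force passes 120 N, or if a joint passes its speed limit or range.

### The arm

A 6-joint arm with a two-finger parallel gripper is mounted at the origin on a cart in front of the work surface, level with it; the furniture and walls round the work are solid. World frame = base frame: x ahead of the robot, y to its left, z up, the work surface at z = 0. Lengths are in m, angles in rad, forces in N, time in s.
With the tool pointing down it reaches from about 0.25 to 0.725 m from the base axis. Payload 9.7 kg.
Tool frame: the origin (TCP) lies at the very end of the fingers, on their centre line; the grasp point (between the pads) lies r.pinch_z behind it (r.pinch_z is the distance from the TCP to the grasp point, in m); z points along the fingers, y is the direction in which the jaws open and shut (so a half turn about z gives the same grasp; the last joint's range is limited). The gripper opens to 85 mm and grips with 20 to 120 N. Pads are 22 mm wide; open, the fingers measure 114 mm over their backs; the gripper's body (76 mm by 85 mm) begins 54 mm behind the grasp point. The pads swing forward as they close: fully open they stand 13 mm farther back than shut.
Start: joints at [1.291, 0.087, 0.176, 1.66, 0, 1.571], TCP at [0.152, 0.529, 0.206] pointing down, gripper open.
Joint ranges: [-3.13, 3.13], [-0.85, 1.81], [-1.15, 1.24], [-2.2, 2.28], [-1.44, 1.52], [-3.14, 3.14]. Speed limits (rad/s): [2.22, 2.22, 2.57, 3.14, 3.14, 3.14].

### API

Orientations are given as a unit quaternion [x, y, z, w].
In Python, from workcell import r gives the robot as it stands.
- The arm moves only by the tool arm_command, never from a script. Its arguments are lists of equal length, an entry for each row: "dp": the shift along the tool's x, y, z in m, a list of three; "dr": the turn, a rotation vector about the tool's x, y, z in degrees, a list of three; "jaw": the opening, from 0 (shut) to 1 (fully open). In form: {"dp": [[x, y, z], ...], "dr": [[wx, wy, wz], ...], "jaw": [jaw, ...]}. A call has 1 to 10 rows; each row is the pose to reach, as a shift and turn from the pose measured when the call began, along the tool's axes at that moment; what a row does not reach only later rows make up. A row lasts 1/8 s, in which the tool goes at most 62.5 mm and 10.7 degrees, less where a joint would pass 70% of its speed; a pose out of reach is approached as far as the arm can. A call with a gripper value outside its range is refused whole. The fingers move at their own pace and stop on an object; "newtons" is the grip in N (left out, the last holds). Time passes only in rows, so rows that repeat a pose let the fingers close. It gives the time, the measured TCP pose, the force and the opening at its end, in the units of the state.
- r.observe(): the state, without advancing time (a new reading comes with each control period).
- r.capture(name): name is "side" or "top"; returns a dict with "pixels" (400x640x3 uint8, red, green, blue), "mtx" (3x3 intrinsics, pixels), "world_from_camera" (4x4, takes a point from camera to world coordinates). Camera axes: x right, y down, z forward; pixel columns grow to the right and rows downward; lengths in m; the calibration is good to about 2 mm. A picture is of the moment at which its call begins. There is no depth.
- r.job_done(): hands the job in, once; it reports no verdict.
The state is a dict: "t": time; "qpos": joint angles; "joint_velocities": joint speeds; "tau": joint torques, N m; "tcp_pos": TCP position; "orientation": TCP orientation; "ft_force": force on the tool from outside, world axes, zero at the start; "moment": the same for the moment, N m; "opening": finger opening in m.
Only numpy, scipy, OpenCV 4.12 (cv2) and the standard library are available. Lean on these libraries where they do the work, as an engineer would, in place of code of your own. Each camera call takes 0.05 s, during which the arm holds its last target.

## Working session

There is one attempt and no reset: what is moved stays moved. The work goes in short steps, Python scripts to look and compute and a tool call to move; the robot and the scene stay as the last step left them, time stands still between calls to the robot, and variables do not carry over. Pictures are saved under pics/ and viewed, and the job is handed in when it is done.

Besides the shell and the picture viewer there is one more tool, called after "Call:" as name(argument=value, ...) on one line, values as JSON. arm_command: Moves the arm, as the interface text tells. Its arguments: {"type":"object","properties":{"dp":{"type":"array"},"dr":{"type":"array"},"jaw":{"type":"array"},"newtons":{"type":"number"}},"required":["dp","dr","jaw"]}

```bash
ls; mkdir -p pics; python3 - <<'E'
from workcell import r
import cv2
s=r.observe(); print(s, r.pinch_z)
for n in("side","top"):
    c=r.capture(n); cv2.imwrite(f"pics/{n}0.png",c["pixels"][:,:,::-1]); print(n,c["mtx"].tolist(),c["world_from_camera"].round(4).tolist())
E
```

```text
pics
{'t': 0.0, 'qpos': array([1.29100601e+00, 8.74363500e-02, 1.75140710e-01, 1.65976894e+00,
       2.44861118e-05, 1.57076908e+00]), 'joint_velocities': array([-0.00238873, -0.00026971,  0.00163797, -0.00038819,  0.00052062,
       -0.00085656]), 'tau': array([-7.84336316e-04, -5.20379233e+01,  4.64814019e+01,  1.56145217e-02,
       -4.10439554e-05,  1.09933033e-06]), 'tcp_pos': array([0.15180914, 0.52837664, 0.20529949]), 'orientation': array([ 1.39425787e-01,  9.90232320e-01, -6.26224445e-04, -1.00554342e-04]), 'ft_force': array([-0.38560297, -0.29404237,  0.26895681]), 'moment': array([ 0.01401181, -0.04707871,  0.00610323]), 'opening': 0.08578537602797037} 0.0187
side [[364.66874753584915, 0.0, 325.5570010983434], [0.0, 364.66874753584915, 201.68994369856566], [0.0, 0.0, 1.0]] [[-0.9644, -0.1792, 0.1945, 0.3427], [-0.2643, 0.6267, -0.7331, 0.6516], [0.0095, -0.7584, -0.6517, 0.681], [0.0, 0.0, 0.0, 1.0]]
top [[410.82116212495333, 0.0, 318.32364007921217], [0.0, 410.82116212495333, 194.9653603616766], [0.0, 0.0, 1.0]] [[-0.0278, -0.9906, 0.1338, 0.3677], [-0.9995, 0.0259, -0.0154, 0.0115], [0.0118, -0.1342, -0.9909, 1.0031], [0.0, 0.0, 0.0, 1.0]]
```

View pics/top0.png

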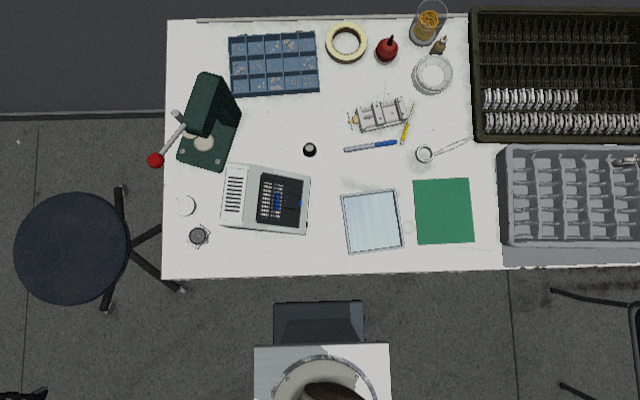

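View pics/side0.png

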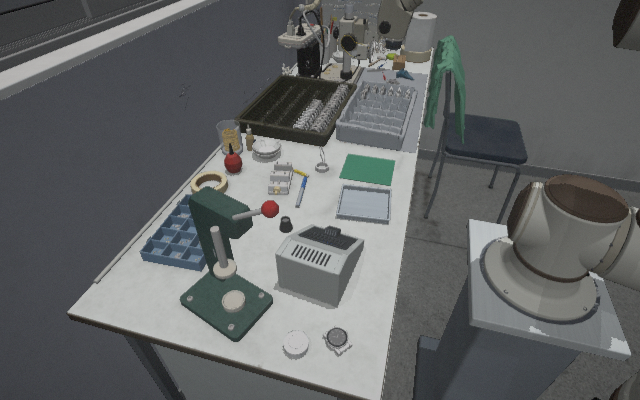

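```bash
cat > h.py <<'E'
import numpy as np, cv2
def proj(c,P):
    T=np.linalg.inv(c["world_from_camera"]); P=np.atleast_2d(P); q=P@T[:3,:3].T+T[:3,3]; u=q@np.array(c["mtx"]).T
    return u[:,:2]/u[:,2:]
def ray(c,uv,z):
    W=c["world_from_camera"]; d=W[:3,:3]@np.linalg.inv(c["mtx"])@np.r_[uv,1]; o=W[:3,3]
    return o+d*(z-o[2])/d[2]
def rayd(c,uv):
    W=c["world_from_camera"]; d=W[:3,:3]@np.linalg.inv(c["mtx"])@np.r_[uv,1]; return W[:3,3],d/np.linalg.norm(d)
def tri(c1,u1,c2,u2):
    (o,d),(p,e)=rayd(c1,u1),rayd(c2,u2)
    A=np.c_[d,-e]; t=np.linalg.lstsq(A,p-o,rcond=None)[0]
    a,b=o+d*t[0],p+e*t[1]; return (a+b)/2,np.linalg.norm(a-b)
E
python3 - <<'E'
from workcell import r
import cv2,numpy as np
from h import *
t=r.capture("top");s=r.capture("side")
cv2.imwrite("pics/t1.png",cv2.resize(t["pixels"][155:245,210:320,::-1],None,fx=6.5,fy=6.5,interpolation=cv2.INTER_CUBIC))
cv2.imwrite("pics/s1.png",cv2.resize(s["pixels"][215:310,265:375,::-1],None,fx=6,fy=6,interpolation=cv2.INTER_CUBIC))
H=cv2.cvtColor(t["pixels"],cv2.COLOR_RGB2HSV)
def blob(m,name,z):
    m=m.astype(np.uint8); n,l,st,ce=cv2.connectedComponentsWithStats(m)
    i=1+np.argmax(st[1:,4]); c=max(cv2.findContours((l==i).astype(np.uint8),0,1)[0],key=cv2.contourArea)
    b=cv2.boxPoints(cv2.minAreaRect(c)); P=np.array([ray(t,p,z) for p in b])
    print(name,ce[i].round(1),P[:,:2].round(3).tolist(),P.mean(0).round(4),[np.linalg.norm(P[k]-P[k-1]).round(3) for k in range(2)])
g=(H[...,0]>60)&(H[...,0]<90)&(H[...,1]>120); g[:, :400]=0; g[:,490:]=0; blob(g,"mat",.003)
sub=H[185:260,335:410]; print(sub[35,::4].tolist())
E
```

```text
mat [442.9 210.8] [[0.532, -0.238], [0.54, -0.378], [0.38, -0.378], [0.374, -0.241]] [ 0.4564 -0.3089  0.003 ] [np.float64(0.159), np.float64(0.14)]
[[30, 3, 197], [23, 5, 202], [23, 5, 196], [99, 21, 192], [103, 24, 195], [102, 26, 194], [101, 25, 195], [99, 27, 196], [92, 17, 197], [99, 18, 193], [88, 17, 196], [98, 21, 196], [99, 22, 195], [98, 20, 195], [94, 22, 195], [95, 22, 199], [103, 23, 181], [40, 4, 200], [48, 7, 192]]
```

View pics/t1.png

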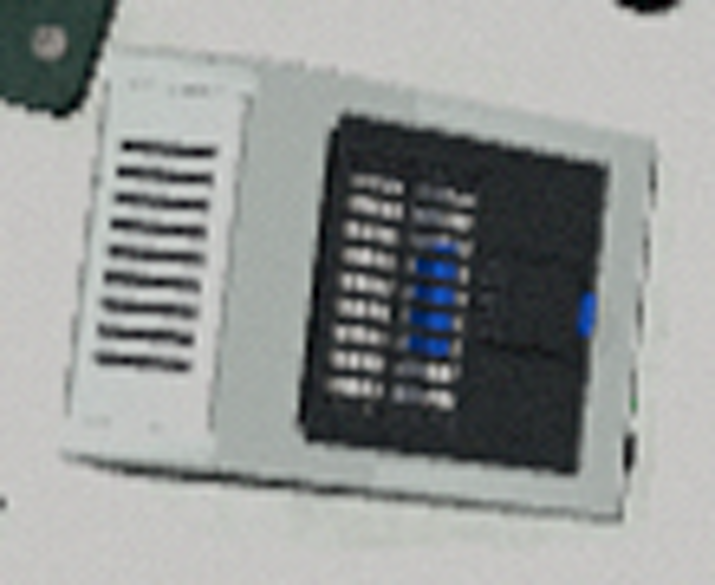

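View pics/s1.png

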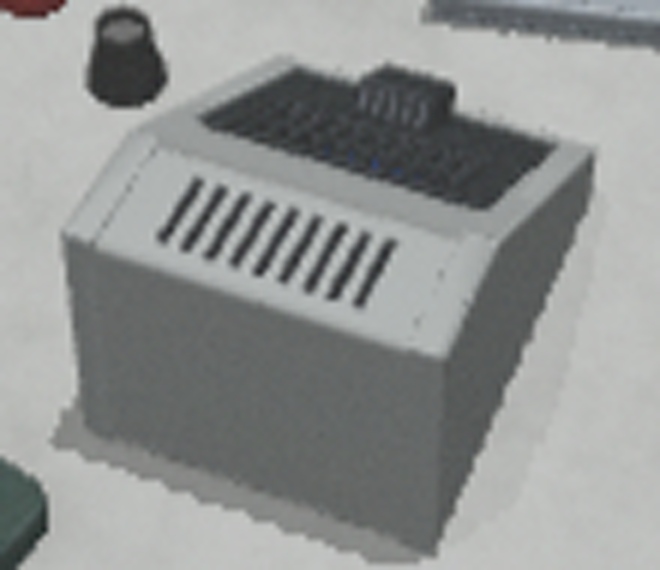

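```bash
cat > fit.py <<'E'
from workcell import r
from h import *
from scipy.optimize import least_squares
t=r.capture("top");s=r.capture("side")
u=np.array([[340,113],[607,160],[578,472],[302,440]]);ut=(u+.5)/6.5-.5+[210,155]
v=np.array([[488,210],[200,120],[556,145],[295,68]]);us=(v+.5)/6-.5+[265,215]
a=np.radians(32);U=np.array([np.cos(a),0,np.sin(a)]);N=np.array([-np.sin(a),0,np.cos(a)]);Y=np.array([0,1,0])
M=np.array([-27,0,74])
f=lambda x,y,z=2.4:(M+x*U+y*Y+z*N)/1e3
mt=np.array([f(50,-57),f(-57,-57),f(-57,57),f(50,57)]);ms=np.array([f(50,57),f(50,-57),f(-57,57),f(-57,-57)])
def W(p,m):
    c,q=np.cos(p[2]),np.sin(p[2]); return m@np.array([[c,-q,0],[q,c,0],[0,0,1]]).T+[p[0],p[1],0]
for wt,ws in((1,1),(1,0),(0,1)):
    k=least_squares(lambda p:np.r_[wt*(proj(t,W(p,mt))-ut).ravel(),ws*(proj(s,W(p,ms))-us).ravel()],[.42,.12,1.5]).x
    print(k[:2].round(4),np.degrees(k[2]).round(2)); print((proj(t,W(k,mt))-ut).round(1).tolist(),(proj(s,W(k,ms))-us).round(1).tolist())
cv2.imwrite("pics/t2.png",cv2.resize(t["pixels"][180:260,330:410,::-1],None,fx=7,fy=7,interpolation=cv2.INTER_CUBIC))
E
python3 fit.py
```

```text
[0.4876 0.1155] 83.53
[[-0.7, -0.7], [-0.5, -0.0], [-0.4, 0.1], [-0.2, 0.0]] [[0.5, -0.9], [-0.3, -0.6], [0.6, -0.4], [0.3, -0.3]]
[0.4873 0.1145] 83.53
[[-0.2, -0.5], [-0.0, 0.1], [0.0, 0.3], [0.2, 0.2]] [[0.7, -1.2], [-0.1, -0.9], [0.8, -0.7], [0.5, -0.5]]
[0.4877 0.1174] 83.55
[[-1.5, -0.7], [-1.2, -0.0], [-1.2, 0.1], [-1.1, 0.0]] [[0.3, -0.3], [-0.7, -0.1], [0.4, 0.1], [0.0, 0.2]]
```

View pics/t2.png

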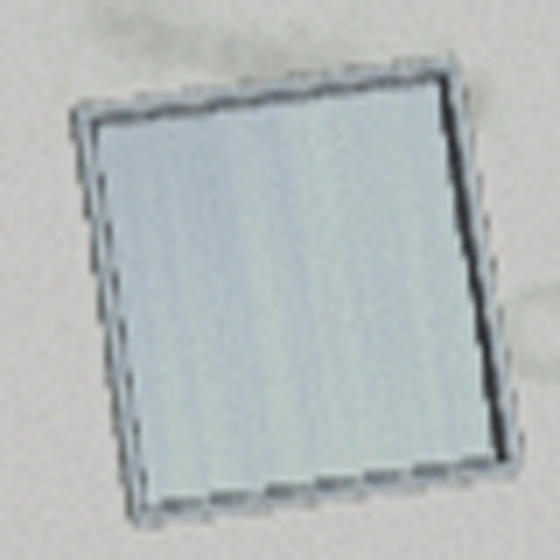

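```bash
cat > geo.py <<'E'
from h import *
from scipy.spatial.transform import Rotation as Rn
from workcell import r
a=np.radians(32)
C=np.array([.4876,.1155,0]); yaw=np.radians(83.53)
Rc=Rn.from_euler('z',yaw).as_matrix()
def frame(tilt_deg): # grille/filter axes in world
    return Rc@Rn.from_euler('y',-tilt_deg,degrees=True).as_matrix()
mouth=C+Rc@np.array([-.027,0,.074])
G0=frame(32)
def tool(F): # tool axes for pinch along F.x, pointing -F.z
    return np.c_[F[:,1],F[:,0],-F[:,2]]
def rel(p,R,s=None):
    s=s or r.observe(); R0=Rn.from_quat(s["orientation"]).as_matrix()
    dp=R0.T@(p-s["tcp_pos"]); dr=np.degrees(Rn.from_matrix(R0.T@R).as_rotvec())
    print("dp",dp.round(4).tolist(),"dr",dr.round(2).tolist())
E
python3 - <<'E'
from geo import *
t=r.capture("top")
u=(np.array([[75,105],[455,60],[518,470],[135,520]])+.5)/7-.5+[330,180]
P=np.array([ray(t,p,.0185) for p in u]); print(P.round(4).tolist(),P.mean(0),[np.linalg.norm(P[k]-P[k-1]).round(4) for k in range(4)])
m=mouth; print("mouth",m,"grip",m+G0@[-.026,0,.010])
pre=m+G0@[-.026,0,.010-.005+.1]; print("pre",pre, np.linalg.norm(tool(G0).T@tool(G0)-np.eye(3)),np.linalg.det(tool(G0)))
rel(pre,tool(G0)); rel(np.array([.36,.2,.3]),tool(frame(0)))
E
```

```text
[[0.5003, -0.0569, 0.0185], [0.5126, -0.1894, 0.0185], [0.3709, -0.2035, 0.0185], [0.3577, -0.0723, 0.0185]] [ 0.43536085 -0.13055519  0.0185    ] [np.float64(0.1434), np.float64(0.1331), np.float64(0.1423), np.float64(0.1318)]
mouth [0.48455756 0.08867196 0.074     ] grip [0.48147586 0.0614977  0.06870258]
pre [0.47580313 0.011476   0.14926715] 2.290978575423854e-16 1.0000000000000002
dp [-0.4541, -0.4075, 0.0567] dr [-31.94, 2.67, -9.31]
dp [-0.2908, -0.2583, -0.0941] dr [-0.02, -0.0, -9.56]
```

Call:
arm_command(dp=[[-0.1,-0.09,-0.05],[-0.2,-0.18,-0.094],[-0.29,-0.258,-0.094],[-0.29,-0.258,-0.094],[-0.29,-0.258,-0.094],[-0.29,-0.258,-0.094]], dr=[[0,0,0],[0,0,0],[0,0,-9.5],[0,0,-9.5],[0,0,-9.5],[0,0,-9.5]], jaw=[1,1,1,1,1,1], newtons=20)

```text
t: 1.1
tcp_pos: [0.3457, 0.2212, 0.2954]
orientation: [0.057, 0.998, 0.0, 0.0]
ft_force: [0.6, 1.3, 0.3]
opening: 0.0856
```

```bash
python3 - <<'E'
from geo import *
s=r.observe(); print(s["t"],s["qpos"].round(2),s["tcp_pos"])
m=mouth;rel(m+G0@[-.026,0,.010-.005+.1],tool(G0))
E
```

```text
1.1 [ 0.57 -0.19  0.09  1.85 -0.    0.68] [0.34571879 0.2212311  0.29536247]
dp [-0.1529, -0.1937, 0.1461] dr [-31.99, 0.05, -0.03]
```

Call:
arm_command(dp=[[-0.05,-0.06,0.02],[-0.1,-0.13,0.06],[-0.153,-0.194,0.1],[-0.153,-0.194,0.146],[-0.153,-0.194,0.146],[-0.153,-0.194,0.146],[-0.153,-0.194,0.146],[-0.153,-0.194,0.146]], dr=[[-10,0,0],[-20,0,0],[-30,0,0],[-32,0,0],[-32,0,0],[-32,0,0],[-32,0,0],[-32,0,0]], jaw=[1,1,1,1,0.8,0.7,0.7,0.7])

```text
t: 2.1
tcp_pos: [0.4758, 0.0115, 0.1501]
orientation: [0.054, 0.96, 0.275, 0.016]
ft_force: [0.4, -0.5, 0.3]
opening: 0.0599
```

```bash
python3 - <<'E'
from geo import *
s=r.observe(); print(s["t"],s["qpos"].round(2),s["tcp_pos"],s["ft_force"],s["opening"])
m=mouth;rel(m+G0@[-.026,0,.010-.005+.1],tool(G0))
for n in("side","top"):
    c=r.capture(n); cv2.imwrite(f"pics/{n}3.png",c["pixels"][:,:,::-1])
    # tcp projection
    print(n,proj(c,s["tcp_pos"]))
E
```

```text
2.1 [-0.32 -0.05 -0.16  1.58  0.55 -0.24] [0.47576331 0.0115301  0.15009644] [ 0.39566974 -0.49607585  0.30575956] 0.05985093448909842
dp [-0.0, -0.0005, 0.0007] dr [0.02, 0.06, -0.0]
side [[341.08018798 192.00498297]]
top [[312.08512052 198.51446944]]
```

View pics/side3.png

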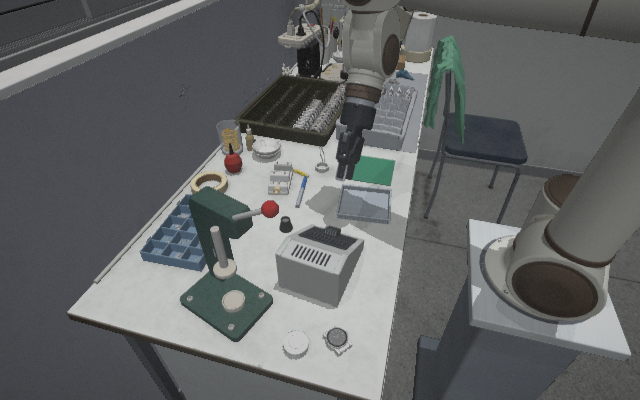

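View pics/top3.png

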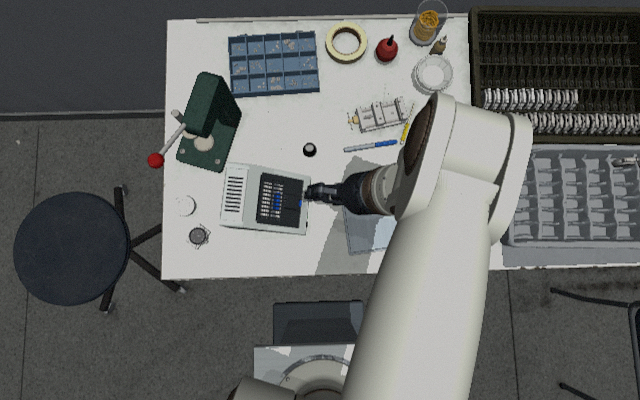

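Call:
arm_command(dp=[[0,-0.0005,0.03],[0,-0.0005,0.06],[0,-0.0005,0.075],[0,-0.0005,0.075],[0,-0.0005,0.075]], dr=[[0,0,0],[0,0,0],[0,0,0],[0,0,0],[0,0,0]], jaw=[0.7,0.7,0.7,0.7,0.7])

```text
t: 2.82
tcp_pos: [0.4809, 0.0508, 0.0879]
orientation: [0.053, 0.96, 0.275, 0.017]
ft_force: [-0.2, -0.0, 0.5]
opening: 0.0598
```

```bash
python3 - <<'E'
from geo import *
s=r.observe(); print(s["t"],s["tcp_pos"],s["ft_force"],s["opening"])
m=mouth;rel(m+G0@[-.026,0,.010-.005],tool(G0))
R=Rn.from_quat(s["orientation"]).as_matrix()
for n,o in(("side",(265,170)),("top",(240,150))):
    c=r.capture(n); im=c["pixels"][o[1]:o[1]+90,o[0]:o[0]+110,::-1]
    im=cv2.resize(im,None,fx=7,fy=6.6*7/6.6,interpolation=cv2.INTER_CUBIC)
    P=[s["tcp_pos"],s["tcp_pos"]+R@[0,.03,-.006],s["tcp_pos"]+R@[0,-.03,-.006]]+[m+G0@np.array(g) for g in([-.043,.016,.019],[-.043,-.016,.019],[-.009,.016,.019],[-.009,-.016,.019])]
    for q,p in enumerate(proj(c,np.array(P))):
        x=((p-o+.5)*7-.5).astype(int); cv2.circle(im,tuple(map(int,x)),3,(0,0,255) if q<3 else (0,255,255),1)
    cv2.imwrite(f"pics/{n}4.png",im)
E
```

```text
2.825 [0.48088539 0.05075326 0.08791351] [-0.22885107 -0.00128085  0.4565924 ] 0.0597652710845818
dp [0.0007, -0.0011, 0.027] dr [-0.01, 0.17, 0.15]
```

View pics/side4.png

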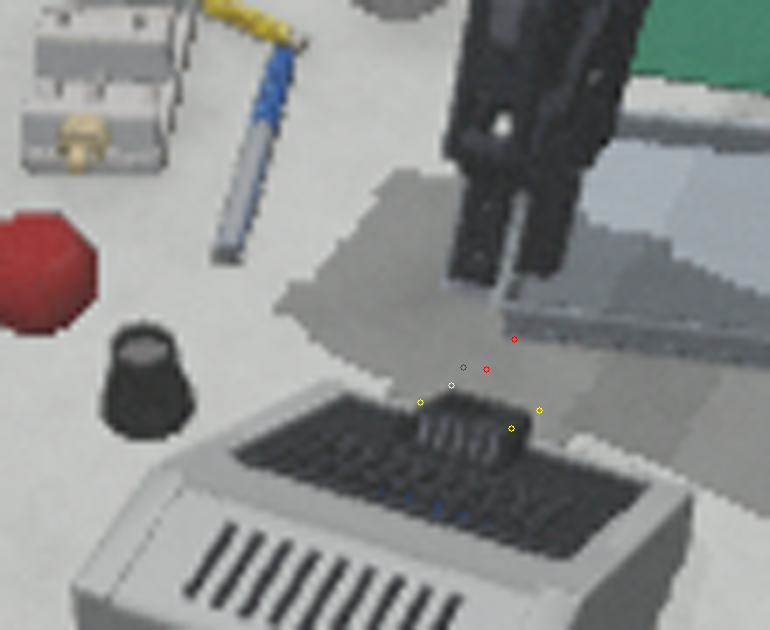

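View pics/top4.png

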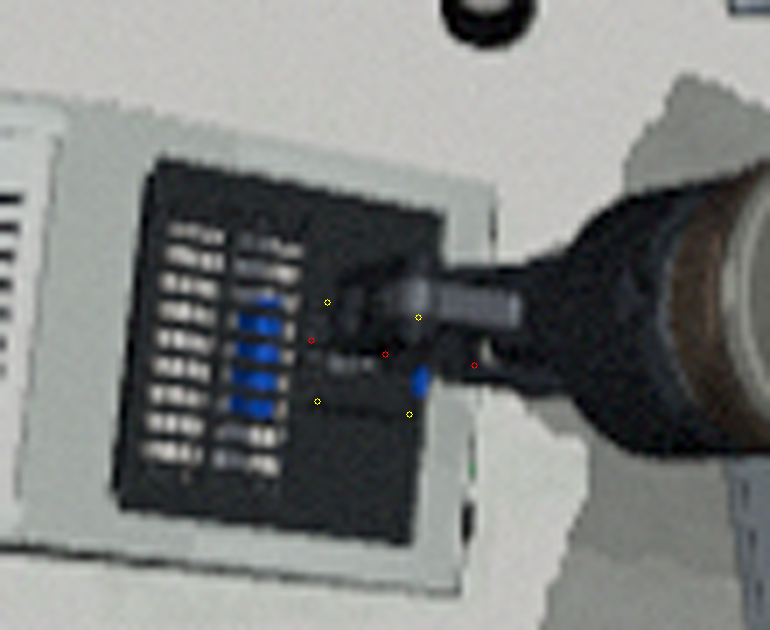

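```bash
cat > dbg.py <<'E'
from geo import *
import sys
s=r.observe(); tag=sys.argv[1]
R=Rn.from_quat(s["orientation"]).as_matrix()
for n,o,f in(("side",(265,130),6),("top",(240,150),6)):
    c=r.capture(n); im=c["pixels"][o[1]:o[1]+100,o[0]:o[0]+130,::-1]
    im=cv2.resize(im,None,fx=f,fy=f,interpolation=cv2.INTER_CUBIC)
    im=cv2.convertScaleAbs(im,alpha=2.0,beta=20)
    P=np.array([s["tcp_pos"]+R@[0,0,-k] for k in(0,.05,.1,.15,.2)])
    for p in proj(c,P):
        x=((p-o+.5)*f-.5).astype(int); cv2.circle(im,tuple(map(int,x)),3,(0,0,255),1)
    cv2.imwrite(f"pics/{n}_{tag}.png",im)
E
python3 dbg.py 5
```

```text
(no output)
```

View pics/side_5.png

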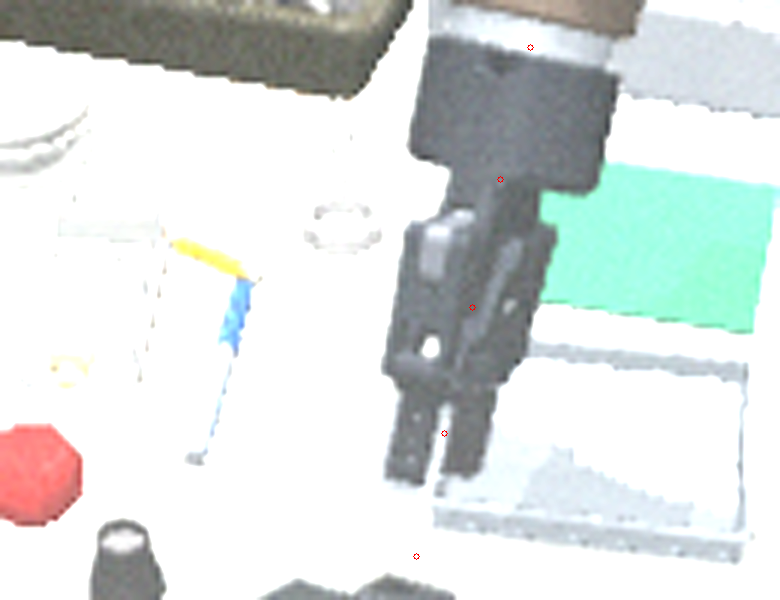

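View pics/top_5.png

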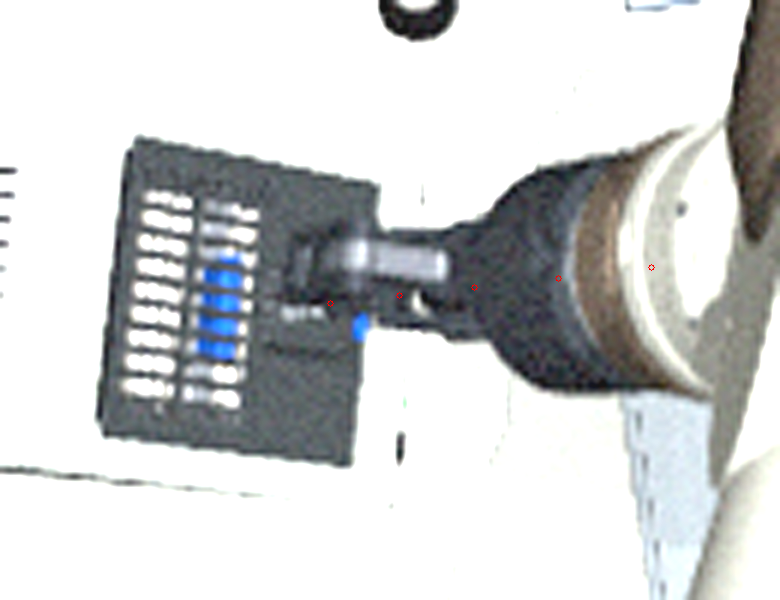

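Call:
arm_command(dp=[[0,0,-0.03],[0,0,-0.03],[0,0,-0.03],[0,0,-0.03],[0,0,-0.03],[0,0,-0.03]], dr=[[0,0,0],[0,0,0],[0,0,0],[0,0,0],[0,0,0],[0,0,0]], jaw=[0,0,0,0,0,0])

```text
t: 3.78
tcp_pos: [0.4788, 0.0349, 0.1126]
orientation: [0.054, 0.96, 0.275, 0.017]
ft_force: [0.2, 0.6, -1.0]
opening: 0.0003
```

```bash
python3 dbg.py 6
```

```text
(no output)
```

View pics/side_6.png

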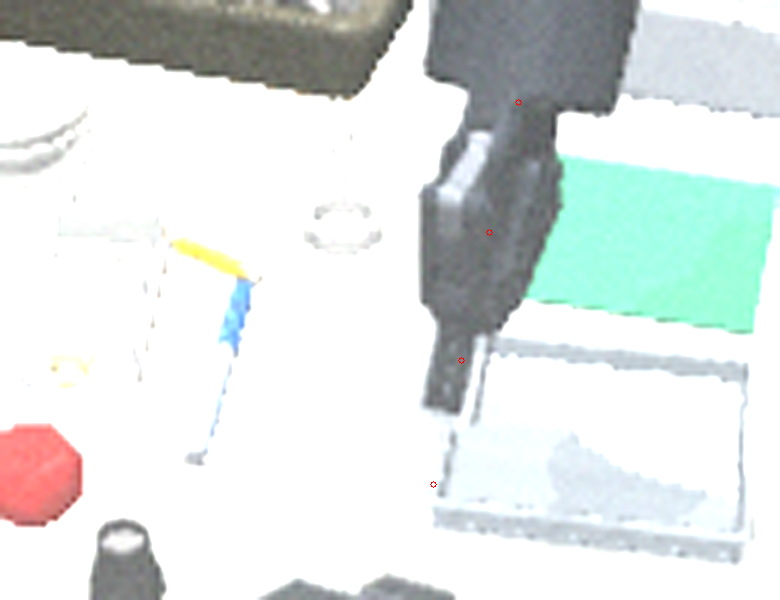

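View pics/top_6.png

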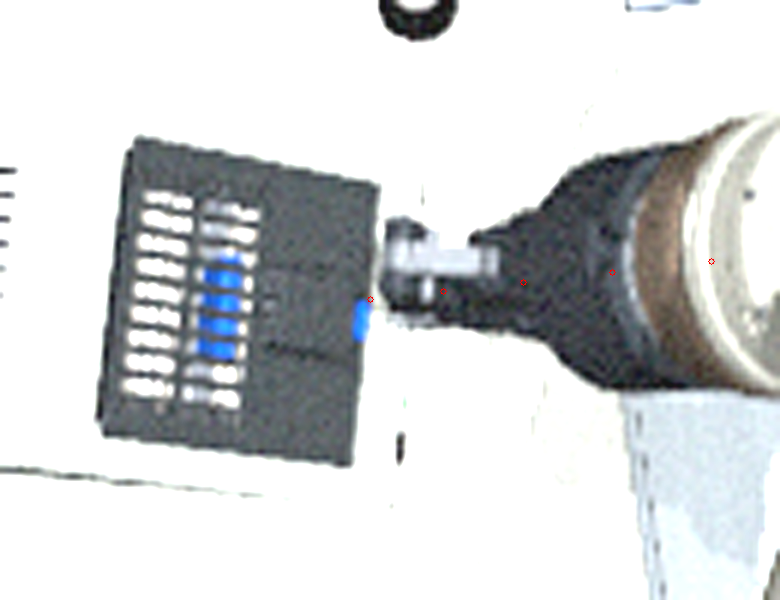

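```bash
python3 - <<'E'
from geo import *
s=r.observe(); t=r.capture("top");c=r.capture("side")
p,e=tri(t,(304.2,195.3),c,(338.3,198)); print(s["tcp_pos"],p,e)
R=Rn.from_quat(s["orientation"]).as_matrix(); print(R.T@(p-s["tcp_pos"]),R.round(3).tolist())
for n,o,c in(("t",(280,160),t),("s",(315,140),c)):
    im=c["pixels"][o[1]:o[1]+80,o[0]:o[0]+60,::-1]
    cv2.imwrite(f"pics/{n}7.png",cv2.convertScaleAbs(cv2.resize(im,None,fx=7,fy=7,interpolation=cv2.INTER_CUBIC),alpha=3,beta=10))
E
```

```text
[0.47889119 0.03483171 0.1126924 ] [0.48096552 0.02769044 0.14467553] 0.00547098841515766
[-0.00296651  0.01111992 -0.03075334] [[-0.994, 0.094, 0.062], [0.113, 0.843, 0.526], [-0.003, 0.53, -0.848]]
```

View pics/t7.png

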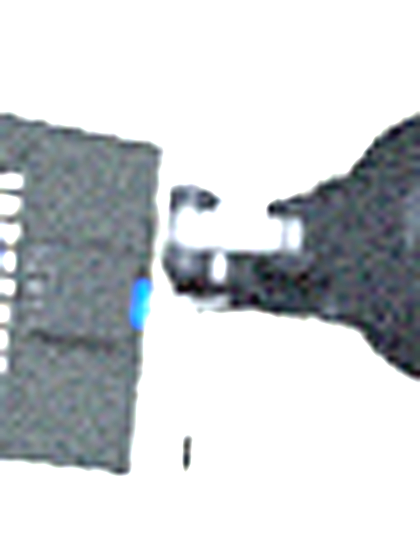

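View pics/s7.png

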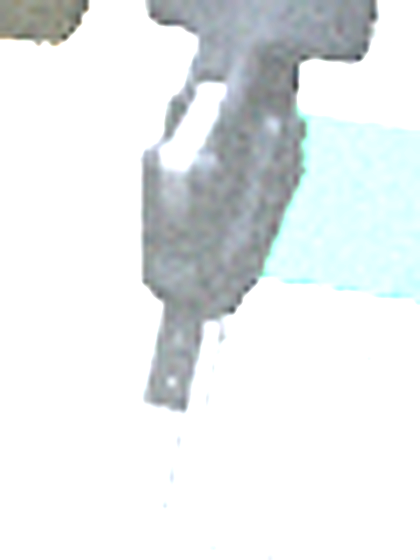

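```bash
python3 - <<'E'
from geo import *
t=r.capture("top");c=r.capture("side")
for n,o,c in(("t",(280,160),t),("s",(315,150),c)):
    im=c["pixels"][o[1]:o[1]+80,o[0]:o[0]+60,::-1].astype(float)
    im=np.clip((im-120)*2.2,0,255).astype(np.uint8)
    im=cv2.resize(im,None,fx=7,fy=7,interpolation=cv2.INTER_CUBIC)
    p=proj(c,r.observe()["tcp_pos"])[0]; cv2.circle(im,tuple(((p-o+.5)*7).astype(int).tolist()),4,(0,0,255),1)
    cv2.imwrite(f"pics/{n}8.png",im)
E
```

```text
(no output)
```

View pics/s8.png

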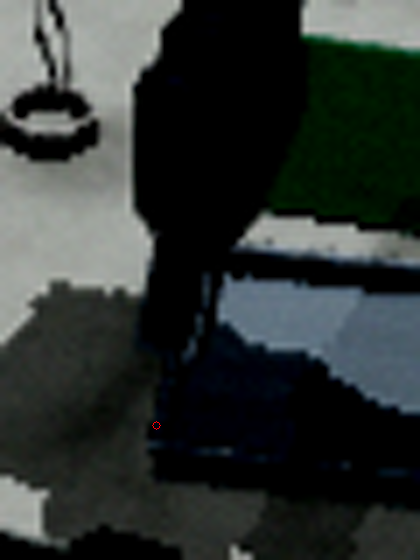

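View pics/t8.png

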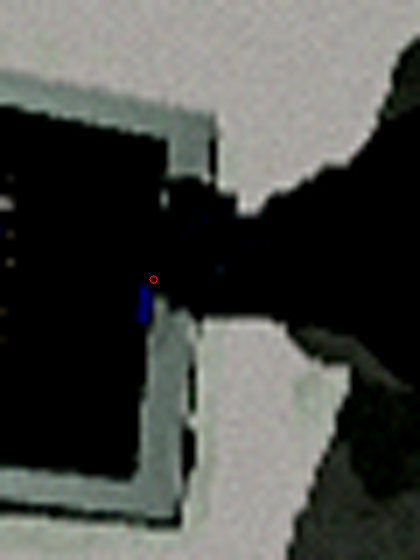

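```bash
python3 - <<'E'
from geo import *
c=r.capture("side"); s=r.observe(); R=Rn.from_quat(s["orientation"]).as_matrix()
o=(320,175); im=c["pixels"][o[1]:o[1]+45,o[0]:o[0]+40,::-1].astype(float)
im=np.clip((im-20)*1.7,0,255).astype(np.uint8)
im=cv2.resize(im,None,fx=13,fy=13,interpolation=cv2.INTER_NEAREST)
for k in(0,.01,.02,.03,.04,.05):
  for x in(-.011,.011):
    p=proj(c,s["tcp_pos"]+R@[x,0,-k])[0]; cv2.circle(im,tuple(((p-o+.5)*13).astype(int).tolist()),3,(0,0,255),1)
cv2.imwrite("pics/s9.png",im)
E
```

```text
(no output)
```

View pics/s9.png

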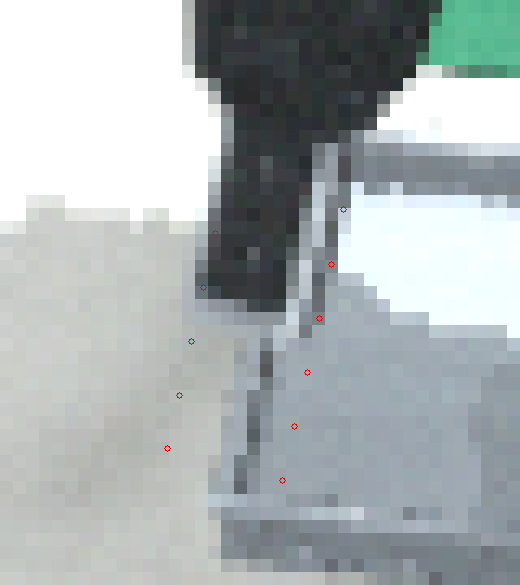

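```bash
python3 - <<'E'
from geo import *
for n in("top","side"):
    c=r.capture(n); s=r.observe();R=Rn.from_quat(s["orientation"]).as_matrix()
    print(n,proj(c,[[0,0,0],[0,0,.05],[.25,0,0]]).round(1).tolist())
    im=c["pixels"][:,:,::-1].copy()
    for k in(0,.019,.073,.15,.2,.25,.3):
        p=proj(c,s["tcp_pos"]+R@[0,0,-k])[0]
        cv2.circle(im,tuple(p.astype(int).tolist()),2,(0,0,255),-1)
    cv2.circle(im,tuple(proj(c,[0,0,0])[0].astype(int).tolist()),3,(255,0,255),-1)
    cv2.imwrite(f"pics/{n}10.png",im)
E
```

```text
top [[322.6, 411.7], [323.1, 420.6], [319.6, 300.3]]
side [[537.3, 274.0], [545.9, 260.1], [428.5, 252.0]]
```

View pics/side10.png

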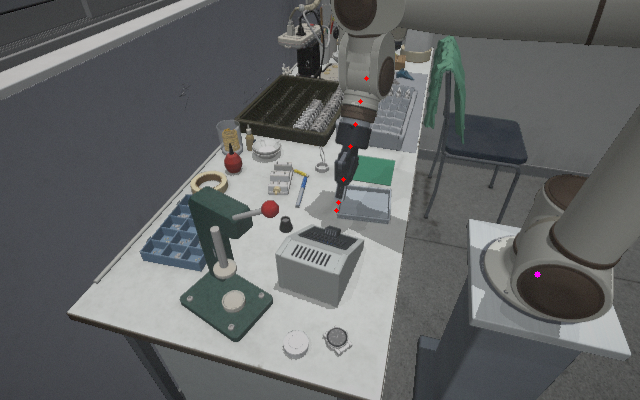

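View pics/top10.png

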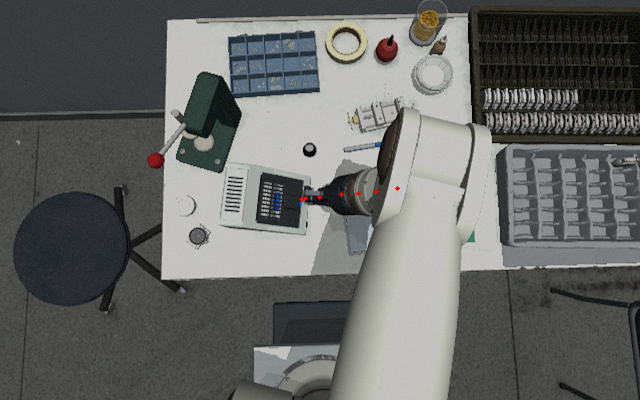

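```bash
python3 - <<'E'
from geo import *
m=mouth;rel(m+G0@[-.0255,0,.010-.004],tool(G0))
E
```

```text
dp [0.0007, -0.0001, 0.0557] dr [-0.01, 0.17, 0.1]
```

Call:
arm_command(dp=[[0,0,0],[0,0,0],[0,0,0.01],[0.0005,0,0.03],[0.0005,0,0.045],[0.0005,0,0.053],[0.0005,0,0.0555],[0.0005,0,0.0555],[0.0005,0,0.0555]], dr=[[0,0,0],[0,0,0],[0,0,0],[0,0.15,0.1],[0,0.15,0.1],[0,0.15,0.1],[0,0.15,0.1],[0,0.15,0.1],[0,0.15,0.1]], jaw=[0.75,0.75,0.75,0.75,0.75,0.75,0.75,0.75,0.75])

```text
t: 5.35
tcp_pos: [0.4822, 0.0638, 0.0662]
orientation: [0.054, 0.96, 0.275, 0.016]
ft_force: [0.1, 0.2, 0.7]
opening: 0.0643
```

```bash
sed -i 's/(265,130),6/(275,150),6/; s/alpha=2.0,beta=20/alpha=1.6,beta=0/' dbg.py; python3 dbg.py 11; python3 -c "
from geo import *
rel(mouth+G0@[-.0255,0,.006],tool(G0)); print(r.observe()['ft_force'])"
```

```text
dp [0.0005, -0.0001, 0.0006] dr [-0.01, 0.06, 0.01]
[ 0.34897116  0.8584557  -0.33198477]
```

View pics/side_11.png

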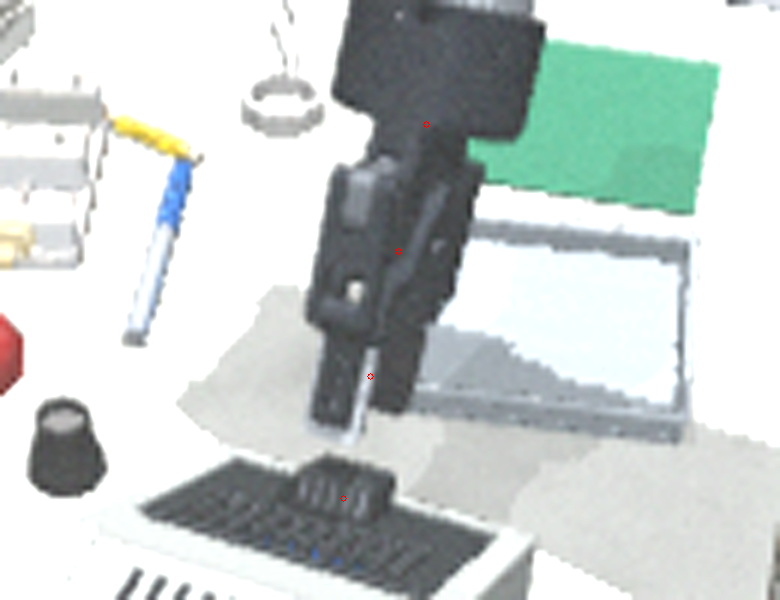

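View pics/top_11.png

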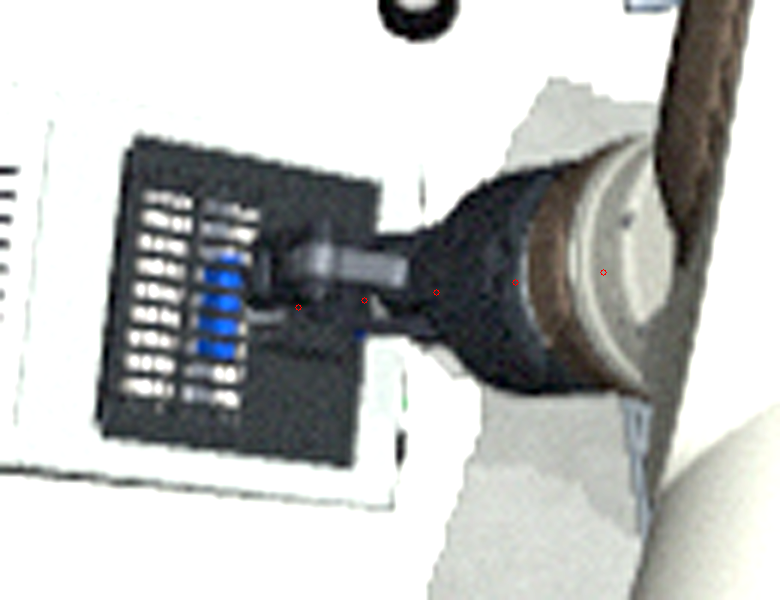

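```bash
python3 - <<'E'
from geo import *
s=r.observe();R=Rn.from_quat(s["orientation"]).as_matrix()
t=r.capture("top");c=r.capture("side")
p,e=tri(t,(282.5,195),c,(331,222)); print(s["tcp_pos"],p,e,R.T@(p-s["tcp_pos"]))
for n,o,cc,f in(("t",(270,180),t,13),("s",(320,180),c,11)):
    im=cc["pixels"][o[1]:o[1]+(35 if n=="t" else 52),o[0]:o[0]+45,::-1].astype(float)
    im=np.clip(im*2.4,0,255).astype(np.uint8)
    im=cv2.resize(im,None,fx=f,fy=f,interpolation=cv2.INTER_NEAREST)
    for k in(0,.013,.026,.04):
      for x in(-.011,.011):
       for y in(-.032,.032):
        q=proj(cc,s["tcp_pos"]+R@[x,y,-k])[0]; cv2.circle(im,tuple(((q-o+.5)*f).astype(int).tolist()),3,(0,0,255) if y<0 else(0,255,0),1)
    cv2.imwrite(f"pics/{n}12.png",im)
E
```

```text
[0.48221892 0.06375422 0.06614488] [0.48615812 0.0755786  0.11196008] 0.007719658466519165 [-0.00261861  0.03461168 -0.03239661]
```

View pics/t12.png

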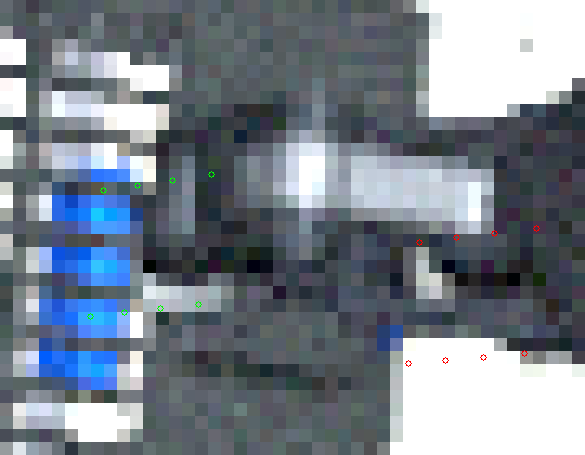

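View pics/s12.png

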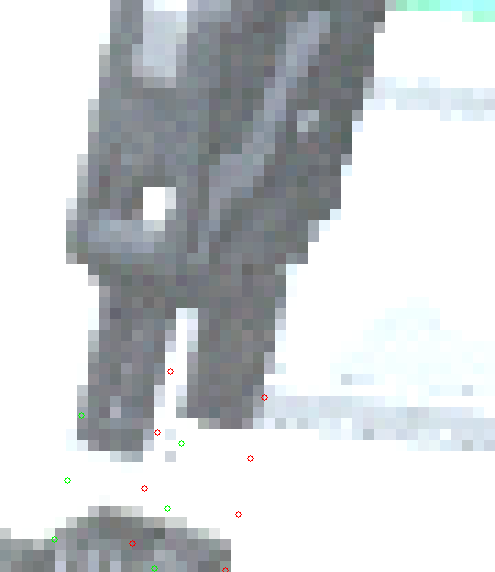

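Call:
arm_command(dp=[[0,0,0],[0,0,0],[0,0,0],[0,0,0]], dr=[[0,0,0],[0,0,0],[0,0,0],[0,0,0]], jaw=[0.6,0.53,0.49,0.46], newtons=20)

```text
t: 6.05
tcp_pos: [0.4821, 0.0638, 0.066]
orientation: [0.054, 0.96, 0.275, 0.016]
ft_force: [-0.1, 0.8, 0.6]
opening: 0.0395
```

```bash
python3 -c "
from geo import *
s=r.observe();print(s['ft_force'],s['opening'],s['tcp_pos'])"; sed -i 's/alpha=1.6,beta=0/alpha=1.3,beta=0/' dbg.py; python3 dbg.py 13
```

```text
[-0.06355508  0.75160406  0.62945604] 0.0395480185827623 [0.48209999 0.06382112 0.06597224]
```

View pics/side_13.png

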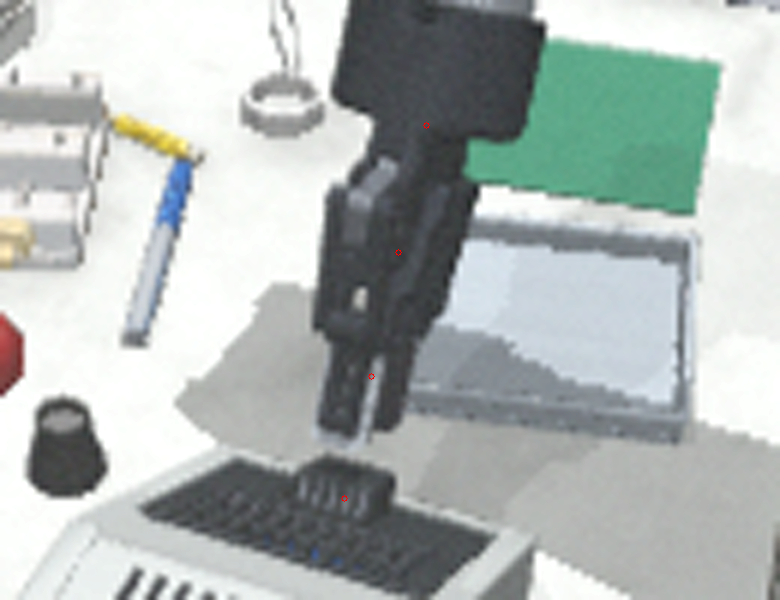

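Call:
arm_command(dp=[[0,0,0],[0,0,0],[0,0,0],[0,0,0.005],[0,0,0.01],[0,0,0.013],[0,0,0.013]], dr=[[0,0,0],[0,0,0],[0,0,0],[0,0,0],[0,0,0],[0,0,0],[0,0,0]], jaw=[0.68,0.68,0.68,0.68,0.68,0.68,0.68])

```text
t: 7.02
tcp_pos: [0.4827, 0.0709, 0.0547]
orientation: [0.054, 0.96, 0.275, 0.016]
ft_force: [-0.2, -0.5, 0.4]
opening: 0.0581
```

```bash
python3 -c "
from geo import *
s=r.observe();print(s['t'],s['ft_force'],s['opening'],s['tcp_pos'])"; python3 dbg.py 14
```

```text
7.025 [-0.17006804 -0.47063092  0.42193481] 0.058109887090560634 [0.48269056 0.07086987 0.0546745 ]
```

View pics/side_14.png

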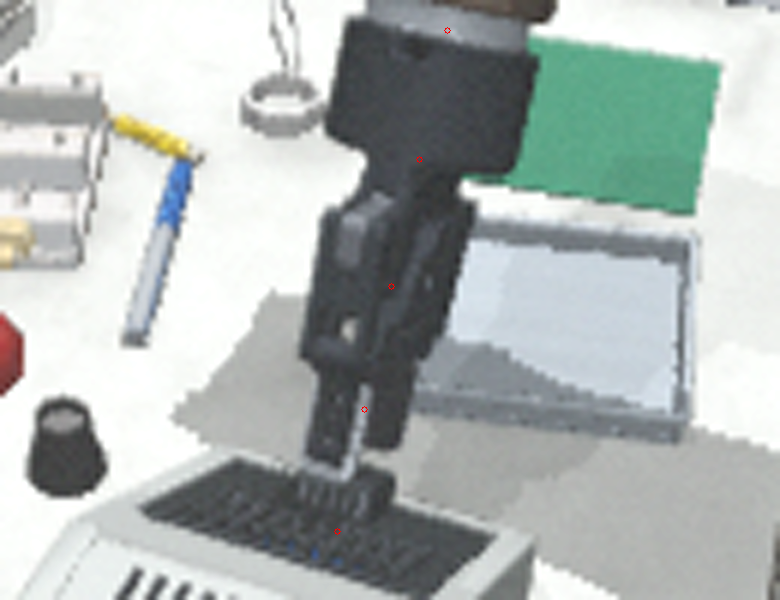

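View pics/top_14.png

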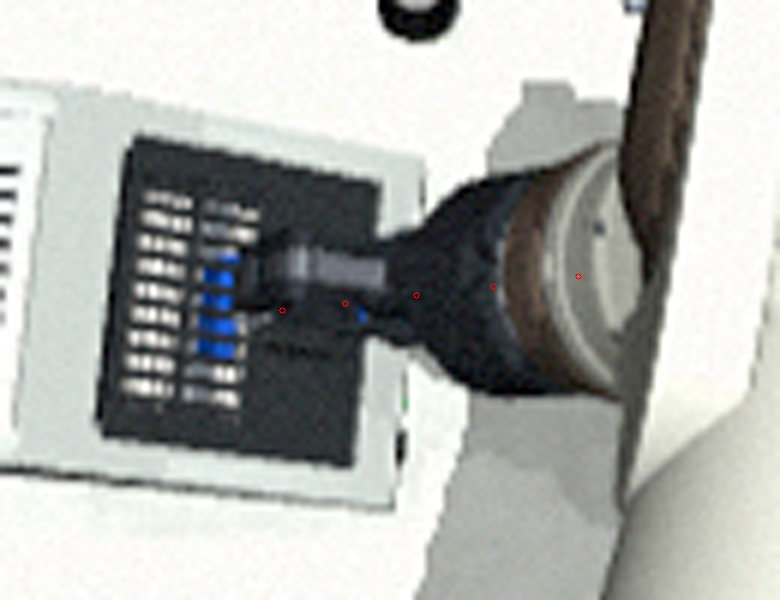

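Call:
arm_command(dp=[[0.001,0,0.003],[0.002,0,0.006],[0.002,0,0.008],[0.002,0,0.008]], dr=[[0,0,0],[0,0,0],[0,0,0],[0,0,0]], jaw=[0.68,0.68,0.68,0.68])

```text
t: 7.62
tcp_pos: [0.4813, 0.0752, 0.048]
orientation: [0.054, 0.96, 0.275, 0.016]
ft_force: [-1.1, 0.1, -0.6]
opening: 0.0581
```

```bash
python3 -c "
from geo import *
s=r.observe();print(s['t'],s['ft_force'],s['opening'],s['tcp_pos'])"; python3 dbg.py 15
```

```text
7.625 [-1.11046484  0.07644592 -0.59281334] 0.05805133707136489 [0.4812698  0.0752494  0.04803513]
```

View pics/side_15.png

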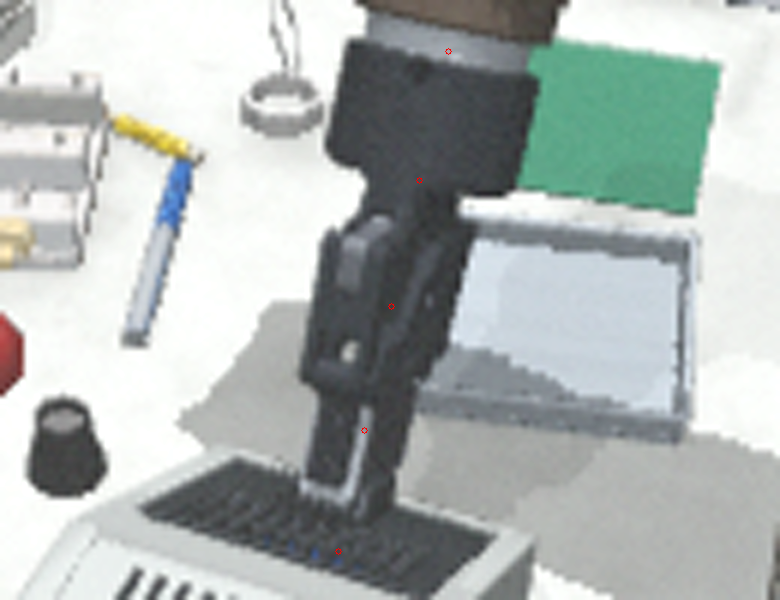

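View pics/top_15.png

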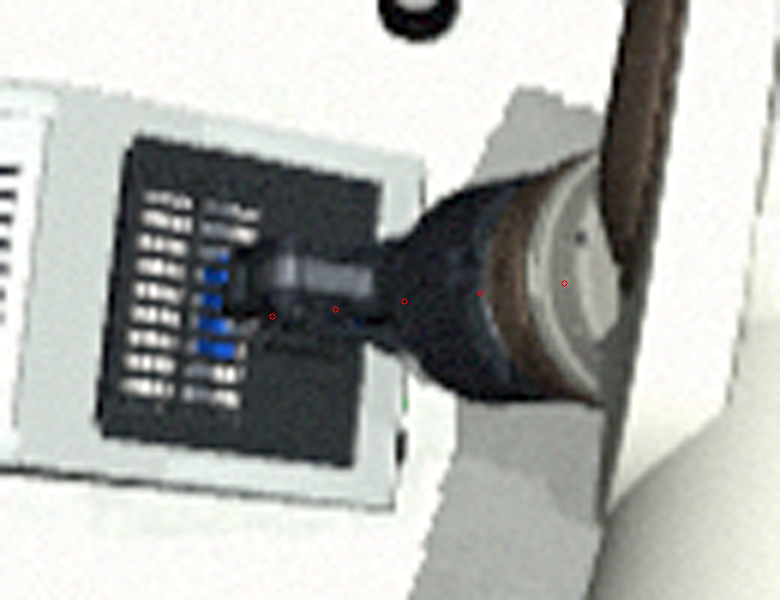

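Call:
arm_command(dp=[[0,0,0.002],[0,0,0.0035],[0,0,0.0045],[0,0,0.0045]], dr=[[0,0,0],[0,0,0],[0,0,0],[0,0,0]], jaw=[0.64,0.6,0.57,0.57])

```text
t: 8.22
tcp_pos: [0.4817, 0.0774, 0.0443]
orientation: [0.054, 0.96, 0.275, 0.016]
ft_force: [-0.0, -3.0, -1.6]
opening: 0.0485
```

```bash
python3 -c "
from geo import *
s=r.observe();print(s['t'],s['ft_force'],s['opening'],s['tcp_pos']);rel(mouth+G0@[-.026,0,0],tool(G0))"; python3 dbg.py 16
```

```text
8.225 [-0.03029613 -3.01463796 -1.55279698] 0.04854449643410462 [0.48166789 0.07741229 0.0443152 ]
dp [-0.0016, -0.0005, -0.0191] dr [-0.03, 0.04, 0.0]
```

View pics/side_16.png

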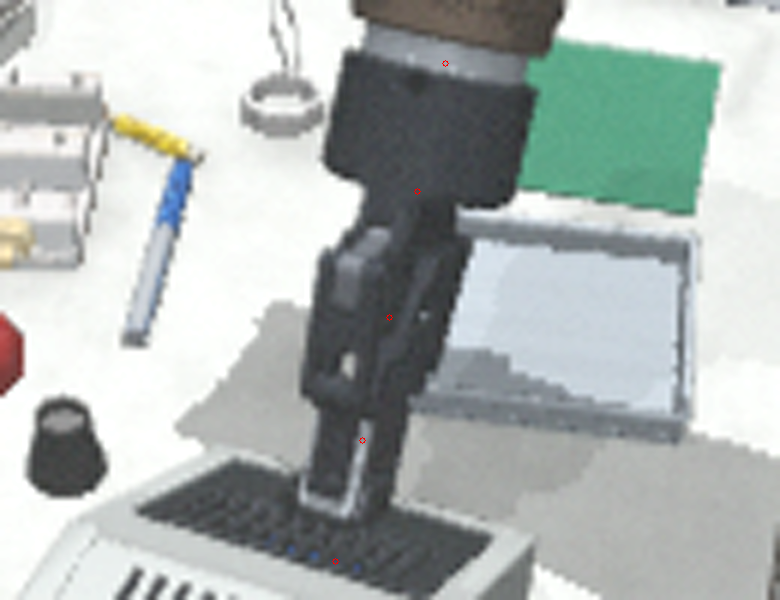

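View pics/top_16.png

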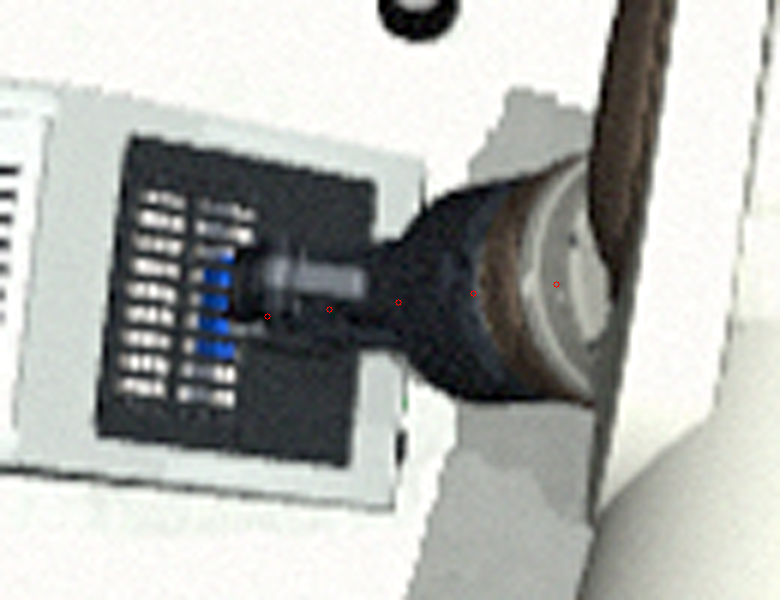

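Call:
arm_command(dp=[[0,0,0],[0,0,0],[0,0,0],[0,0,0]], dr=[[0,0,0],[0,0,0],[0,0,0],[0,0,0]], jaw=[0.53,0.5,0.47,0.45], newtons=20)

```text
t: 8.82
tcp_pos: [0.4817, 0.0761, 0.0441]
orientation: [0.055, 0.96, 0.274, 0.016]
ft_force: [-3.3, -14.5, 1.3]
opening: 0.0387
```

```bash
cat > st.py <<'E'
from geo import *
s=r.observe();print(s['t'],'F',s['ft_force'].round(1),'F_grille',(G0.T@s['ft_force']).round(1),s['opening'],s['tcp_pos'],s['moment'].round(2))
E
python3 st.py
```

```text
8.825 F [ -3.3 -14.5   1.3] F_grille [-11.8   1.7   8.9] 0.038655083767888475 [0.48165749 0.07609806 0.04411223] [-2.81  0.58  0.13]
```

Call:
arm_command(dp=[[0,0,-0.001],[0,0,-0.002],[0,0,-0.002]], dr=[[0,0,0],[0,0,0],[0,0,0]], jaw=[0.46,0.46,0.46])

```text
t: 9.2
tcp_pos: [0.4812, 0.0748, 0.0452]
orientation: [0.055, 0.96, 0.273, 0.015]
ft_force: [-0.5, -6.6, -6.2]
opening: 0.0393
```

```bash
python3 st.py;python3 -c "
from geo import *
rel(mouth+G0@[-.026,0,0],tool(G0))"; python3 dbg.py 17
```

```text
9.2 F [-0.5 -6.6 -6.2] F_grille [-8.9 -0.3 -1.8] 0.039346283916272436 [0.48115076 0.07477872 0.04516192] [-2.1   0.24 -0.05]
dp [-0.0018, 0.0012, -0.0169] dr [-0.25, 0.03, -0.08]
```

View pics/side_17.png

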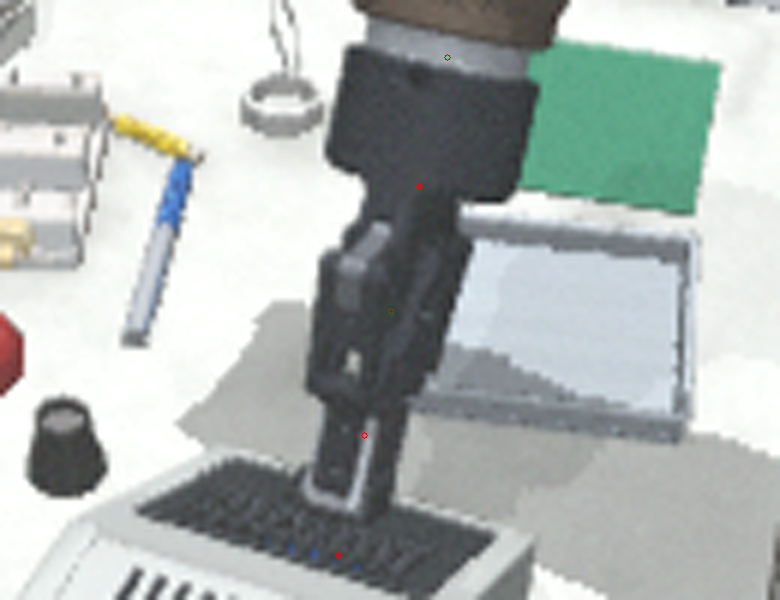

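View pics/top_17.png

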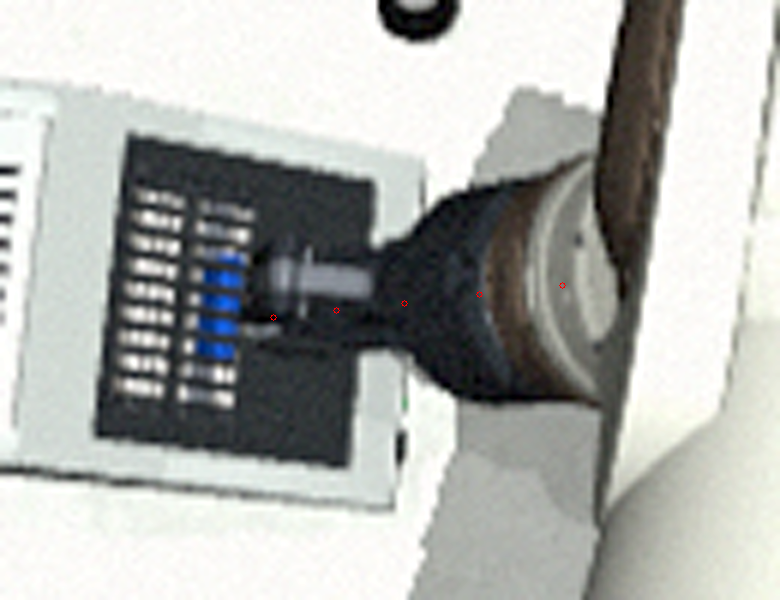

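Call:
arm_command(dp=[[0,0.0005,0],[0,0.0005,0],[0,0.0005,0],[0,0.0005,0],[0,0.0005,0]], dr=[[0.2,0,0],[0.2,0,0],[0.2,0,0],[0.2,0,0],[0.2,0,0]], jaw=[0.43,0.41,0.39,0.37,0.35], newtons=25)

```text
t: 9.93
tcp_pos: [0.4814, 0.0754, 0.0458]
orientation: [0.055, 0.961, 0.272, 0.016]
ft_force: [-0.5, 1.2, 2.0]
opening: 0.0336
```

```bash
python3 st.py;python3 -c "
from geo import *
rel(mouth+G0@[-.026,0,0],tool(G0))"
```

```text
9.925 F [-0.5  1.2  2. ] F_grille [2.  0.7 1.1] 0.03356849655272664 [0.48140452 0.07535965 0.04576045] [-0.11 -0.01 -0.06]
dp [-0.0016, 0.0004, -0.0168] dr [-0.42, 0.05, -0.07]
```

```bash
cat > swing.py <<'E'
from geo import *
import sys
t0=float(sys.argv[1]); ang=[float(x) for x in sys.argv[2].split(',')]; pull=float(sys.argv[3]) if len(sys.argv)>3 else 0
s=r.observe();p0=s["tcp_pos"];R0=Rn.from_quat(s["orientation"]).as_matrix()
piv=mouth+G0@[.052,0,-.004]; ax=Rc[:,1]
for th in ang:
    d=Rn.from_rotvec(np.radians(th-t0)*ax).as_matrix()
    F=frame(32-th)
    p=piv+d@(p0-piv)-.0002*(th-t0)*F[:,0]-pull*F[:,0]
    print(th,(R0.T@(p-p0)).round(4).tolist(),np.degrees(Rn.from_matrix(R0.T@d@R0).as_rotvec()).round(2).tolist())
E
python3 swing.py 0 2,4,6,8
```

```text
2.0 [-0.0, -0.0008, -0.0028] [2.0, -0.0, -0.0]
4.0 [-0.0, -0.0015, -0.0056] [4.0, -0.0, -0.0]
6.0 [-0.0, -0.0022, -0.0084] [6.0, -0.01, -0.01]
8.0 [-0.0, -0.0027, -0.0113] [8.0, -0.01, -0.01]
```

Call:
arm_command(dp=[[0,0,0],[0,0,0],[0,-0.0008,-0.0028],[0,-0.0015,-0.0056],[0,-0.0022,-0.0084],[0,-0.0022,-0.0084]], dr=[[0,0,0],[0,0,0],[2,0,0],[4,0,0],[6,0,0],[6,0,0]], jaw=[0.3,0.3,0.3,0.3,0.3,0.3], newtons=45)

```text
t: 10.68
tcp_pos: [0.4808, 0.0694, 0.0521]
orientation: [0.055, 0.974, 0.22, 0.013]
ft_force: [0.4, 0.4, -1.0]
opening: 0.0327
```

```bash
python3 st.py; python3 swing.py 6 8,10,12,14,16,18; python3 dbg.py 18
```

```text
10.675 F [ 0.4  0.4 -1. ] F_grille [-0.2 -0.4 -1.1] 0.03267471680524201 [0.48076007 0.06944513 0.05209902] [-0.55  0.05 -0.06]
8.0 [-0.0, -0.0008, -0.0028] [2.0, 0.0, -0.0]
10.0 [-0.0, -0.0015, -0.0056] [4.0, 0.0, -0.0]
12.0 [-0.0, -0.0021, -0.0085] [6.0, 0.0, -0.01]
14.0 [-0.0, -0.0027, -0.0114] [8.0, 0.0, -0.01]
16.0 [-0.0, -0.0031, -0.0143] [10.0, 0.0, -0.01]
18.0 [-0.0, -0.0034, -0.0172] [12.0, 0.0, -0.01]
```

View pics/side_18.png

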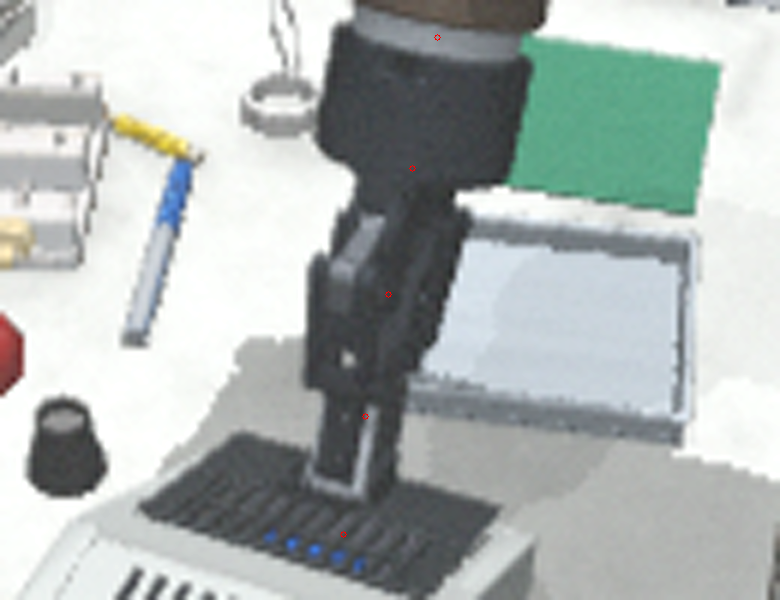

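Call:
arm_command(dp=[[0,-0.0008,-0.0028],[0,-0.0015,-0.0056],[0,-0.0021,-0.0085],[0,-0.0027,-0.0114],[0,-0.0032,-0.0143],[0,-0.0034,-0.0172],[0,-0.0034,-0.0172]], dr=[[2,0,0],[4,0,0],[6,0,0],[8,0,0],[10,0,0],[12,0,0],[12,0,0]], jaw=[0.3,0.3,0.3,0.3,0.3,0.3,0.3])

```text
t: 11.65
tcp_pos: [0.4796, 0.0594, 0.0661]
orientation: [0.056, 0.991, 0.118, 0.007]
ft_force: [0.1, 0.6, -1.0]
opening: 0.0325
```

```bash
python3 st.py; python3 -c "
from geo import *
s=r.observe();R=Rn.from_quat(s['orientation']).as_matrix();print('tilt',np.degrees(np.arctan2(R[2,1],np.hypot(R[0,1],R[1,1]))))"
```

```text
11.65 F [ 0.1  0.6 -1. ] F_grille [ 0.   0.  -1.2] 0.03246056015082351 [0.47956278 0.05935662 0.06607405] [-0.32 -0.02 -0.07]
tilt 13.551165725702155
```

Call:
arm_command(dp=[[0,-0.004,0],[0,-0.008,0],[0,-0.012,0],[0,-0.015,0],[0,-0.015,0]], dr=[[0,0,0],[0,0,0],[0,0,0],[0,0,0],[0,0,0]], jaw=[0.3,0.3,0.3,0.3,0.3])

```text
t: 12.28
tcp_pos: [0.4779, 0.0445, 0.0625]
orientation: [0.056, 0.991, 0.118, 0.007]
ft_force: [0.2, 0.6, -1.4]
opening: 0.0329
```

```bash
python3 st.py; python3 dbg.py 19
```

```text
12.275 F [ 0.2  0.6 -1.4] F_grille [-0.2 -0.1 -1.5] 0.0329249105370862 [0.47789328 0.04454984 0.06248952] [-0.31  0.03  0.01]
```

View pics/side_19.png

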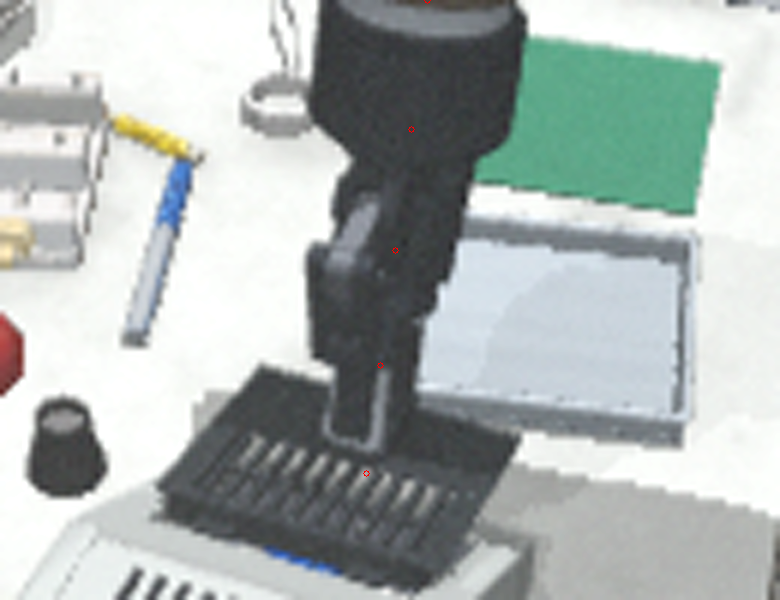

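View pics/top_19.png

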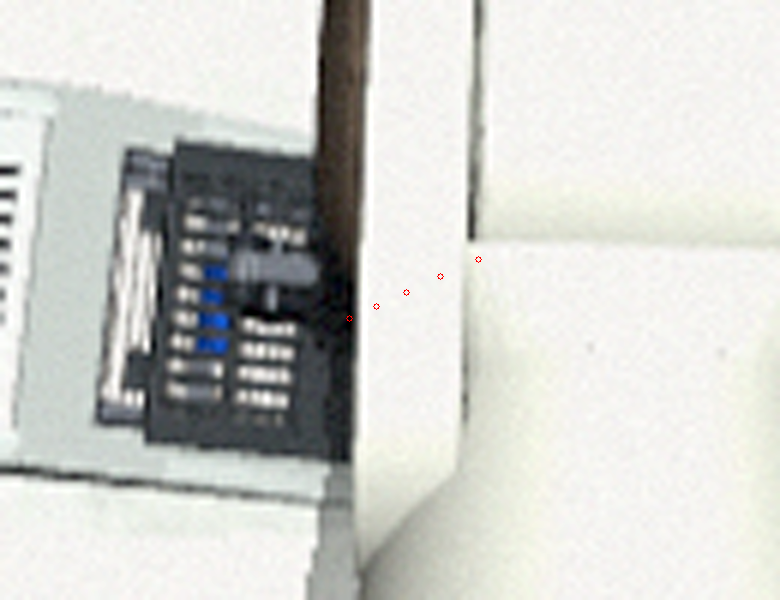

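```bash
cat > place.py <<'E'
from geo import *
import sys
h=float(sys.argv[1])
F=Rn.from_euler('z',92,degrees=True).as_matrix(); R=tool(F)
o=np.array([.4564,-.3070,.013+h]); p=o-R@np.array([-.0016,.026,-.0168])
print(p); rel(p,R)
E
python3 - <<'E'
from geo import *
t=r.capture("top");H=cv2.cvtColor(t["pixels"],cv2.COLOR_RGB2HSV)
g=((H[...,0]>60)&(H[...,0]<90)&(H[...,1]>120)); g[:,:400]=0;g[:,490:]=0
print(g.sum())
E
python3 place.py .08
```

```text
3541
[ 0.45570836 -0.33304     0.0762    ]
dp [-0.0205, -0.3643, -0.1018] dr [13.53, 1.04, -8.42]
```

Call:
arm_command(dp=[[0,0.003,-0.015],[0,0.009,-0.038],[-0.002,0.0,-0.06],[-0.004,-0.05,-0.07],[-0.008,-0.11,-0.08],[-0.011,-0.17,-0.09],[-0.014,-0.23,-0.095],[-0.017,-0.29,-0.1],[-0.02,-0.34,-0.102],[-0.0205,-0.364,-0.102]], dr=[[0,0,0],[0,0,0],[0,0,0],[2,0,-1],[4,0,-2],[6,0.5,-4],[8,1,-6],[11,1,-8],[13.5,1,-8.4],[13.5,1,-8.4]], jaw=[0.3,0.3,0.3,0.3,0.3,0.3,0.3,0.3,0.3,0.3])

```text
t: 13.68
tcp_pos: [0.4557, -0.3344, 0.077]
orientation: [-0.017, 1.0, 0.0, 0.001]
ft_force: [0.1, 0.2, -0.8]
opening: 0.0322
```

```bash
python3 st.py; python3 place.py .02; python3 -c "
from geo import *
for n in('top','side'): cv2.imwrite(f'pics/{n}20.png',r.capture(n)['pixels'][:,:,::-1])"
```

```text
13.675 F [ 0.1  0.2 -0.8] F_grille [-0.2 -0.  -0.8] 0.03219736222500062 [ 0.4556898  -0.33437851  0.07698582] [ 0.02 -0.03  0.04]
[ 0.45570836 -0.33304     0.0162    ]
dp [0.0, 0.0013, 0.0608] dr [0.01, 0.08, -0.09]
```

View pics/side20.png

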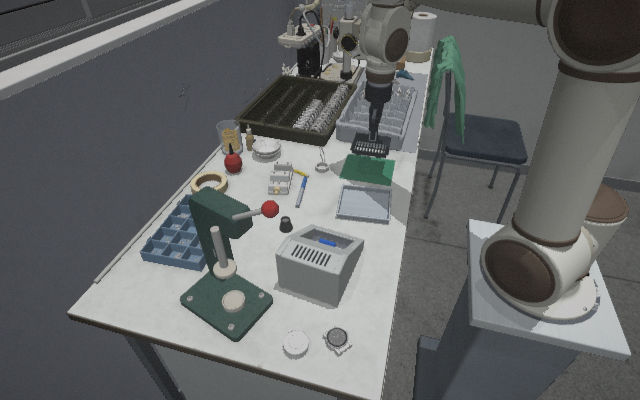

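View pics/top20.png

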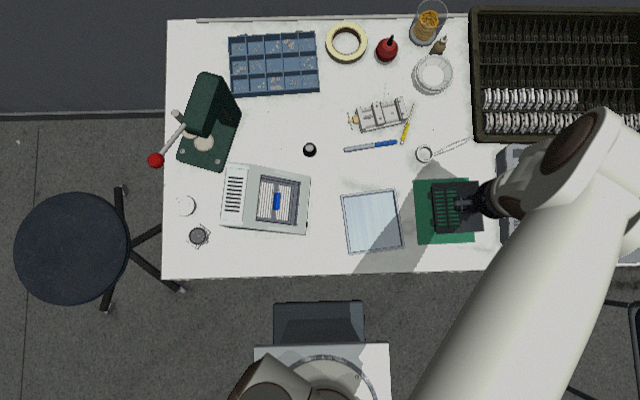

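Call:
arm_command(dp=[[0,0.001,0.02],[0,0.001,0.045],[0,0.0015,0.062],[0,0.0015,0.07],[0,0.0015,0.0745],[0,0.0015,0.0745],[0,0.0015,0.0745]], dr=[[0,0,0],[0,0,0],[0,0,0],[0,0,0],[0,0,0],[0,0,0],[0,0,0]], jaw=[0.3,0.3,0.3,0.3,0.3,0.3,0.3])

```text
t: 14.65
tcp_pos: [0.4557, -0.3326, 0.0025]
orientation: [-0.016, 1.0, 0.0, 0.001]
ft_force: [-0.3, -0.3, -1.1]
opening: 0.0329
```

```bash
python3 st.py; python3 place.py 0;python3 - <<'E'
from geo import *
t=r.capture("top");c=r.capture("side")
a=cv2.resize(t["pixels"][165:255,400:490,::-1],None,fx=5,fy=5,interpolation=cv2.INTER_CUBIC)
b=cv2.resize(c["pixels"][115:205,325:405,::-1],None,fx=5,fy=5,interpolation=cv2.INTER_CUBIC)
cv2.imwrite("pics/p21.png",np.hstack([a,b])[:, :800] if a.shape[1]+b.shape[1]>800 else np.hstack([a,b]))
E
```

```text
14.65 F [-0.3 -0.3 -1.1] F_grille [-0.8  0.2 -0.8] 0.03294057018074892 [ 0.45573376 -0.33264358  0.00250318] [0.01 0.01 0.  ]
[ 0.45570836 -0.33304    -0.0038    ]
dp [0.0, -0.0004, 0.0063] dr [0.05, 0.07, -0.14]
```

View pics/p21.png

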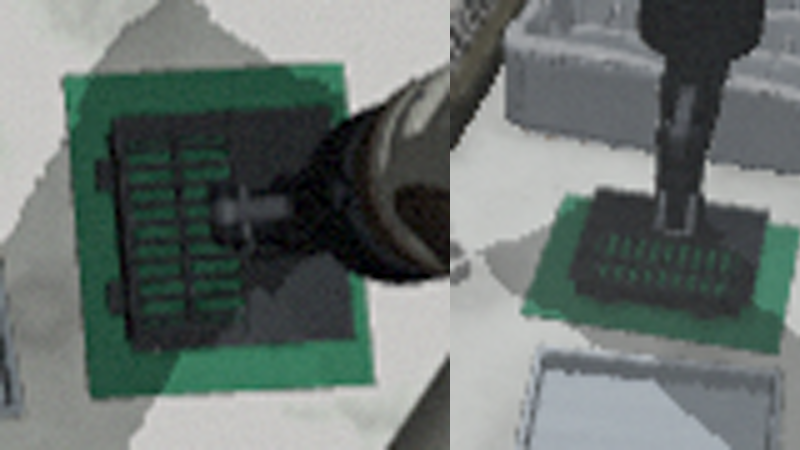

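Call:
arm_command(dp=[[0,0,0.002],[0,0,0.004],[0,0,0.005],[0,0,0.0055],[0,0,0.0055]], dr=[[0,0,0],[0,0,0],[0,0,0],[0,0,0],[0,0,0]], jaw=[0.3,0.3,0.3,0.3,0.3])

```text
t: 15.38
tcp_pos: [0.4556, -0.3326, -0.0032]
orientation: [-0.016, 1.0, 0.001, 0.001]
ft_force: [-0.5, -0.5, -2.1]
opening: 0.0327
```

```bash
python3 st.py
```

```text
15.375 F [-0.5 -0.5 -2.1] F_grille [-1.6  0.4 -1.5] 0.03268723260332789 [ 0.45563908 -0.33261996 -0.00319989] [-0.04 -0.    0.03]
```

Call:
arm_command(dp=[[0,0,0.0005],[0,0,0.001],[0,0,0.001]], dr=[[0,0,0],[0,0,0],[0,0,0]], jaw=[0.3,0.3,0.3])

```text
t: 15.75
tcp_pos: [0.4557, -0.3326, -0.0041]
orientation: [-0.016, 1.0, 0.001, 0.001]
ft_force: [0.8, 0.2, -2.1]
opening: 0.0326
```

```bash
python3 st.py
```

```text
15.75 F [ 0.8  0.2 -2.1] F_grille [-0.9 -0.8 -2. ] 0.03256921395396281 [ 0.45566536 -0.33262192 -0.00413875] [-0.01  0.04 -0.06]
```

Call:
arm_command(dp=[[0,0,0.0005],[0,0,0.001],[0,0,0.001]], dr=[[0,0,0],[0,0,0],[0,0,0]], jaw=[0.3,0.3,0.3])

```text
t: 16.12
tcp_pos: [0.4558, -0.3327, -0.0043]
orientation: [-0.016, 1.0, 0.0, 0.001]
ft_force: [-2.4, 2.1, 6.0]
opening: 0.0324
```

```bash
python3 st.py
```

```text
16.125 F [-2.4  2.1  6. ] F_grille [4.8 2.6 4.1] 0.03240888779703269 [ 0.45575683 -0.3326506  -0.00431443] [0.32 0.58 0.01]
```

Call:
arm_command(dp=[[0,0,0],[0,0,0],[0,0,0],[0,0,0],[0,0,0],[0,0,-0.01],[0,0,-0.03],[0,0,-0.07],[0,0,-0.12],[0,0,-0.12]], dr=[[0,0,0],[0,0,0],[0,0,0],[0,0,0],[0,0,0],[0,0,0],[0,0,0],[0,0,0],[0,0,0],[0,0,0]], jaw=[0.4,0.45,0.5,0.57,0.62,0.62,0.62,0.62,0.62,0.62], newtons=20)

```text
t: 17.38
tcp_pos: [0.4573, -0.334, 0.1209]
orientation: [-0.016, 1.0, -0.002, 0.004]
ft_force: [0.1, -0.7, -0.1]
opening: 0.0532
```

```bash
python3 st.py;python3 - <<'E'
from geo import *
t=r.capture("top");c=r.capture("side")
a=cv2.resize(t["pixels"][165:255,400:490,::-1],None,fx=5,fy=5,interpolation=cv2.INTER_CUBIC)
b=cv2.resize(c["pixels"][115:205,325:395,::-1],None,fx=5,fy=5,interpolation=cv2.INTER_CUBIC)
cv2.imwrite("pics/p22.png",np.hstack([a,b]))
f=7
cv2.imwrite("pics/f22.png",np.hstack([cv2.resize(t["pixels"][165:235,245:315,::-1],None,fx=5.5,fy=5.5,interpolation=cv2.INTER_CUBIC),cv2.resize(c["pixels"][220:290,290:360,::-1],None,fx=5.5,fy=5.5,interpolation=cv2.INTER_CUBIC)]))
E
```

```text
17.375 F [ 0.1 -0.7 -0.1] F_grille [-0.7 -0.2  0.2] 0.053170582809107525 [ 0.45733113 -0.33402472  0.1208627 ] [-0.05 -0.   -0.  ]
```

View pics/p22.png

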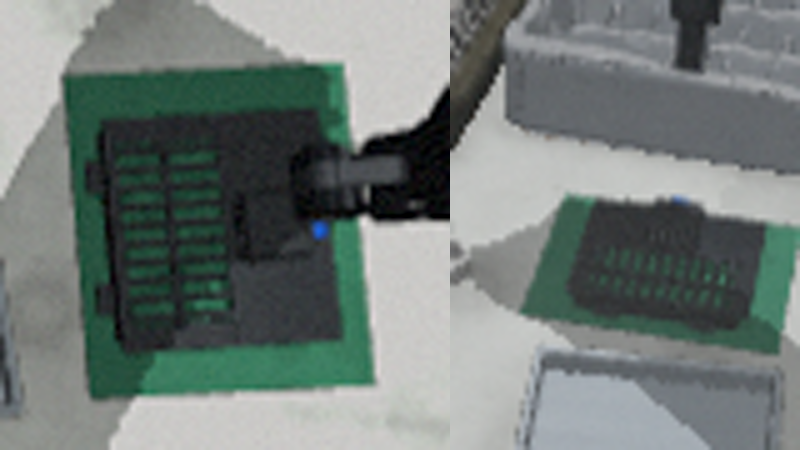

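View pics/f22.png

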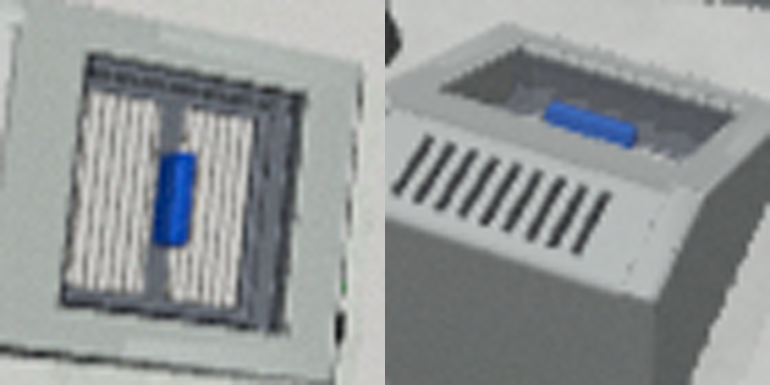

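```bash
python3 - <<'E'
from geo import *
t=r.capture("top");c=r.capture("side")
pts=[]
for n,cc in(("top",t),("side",c)):
    H=cv2.cvtColor(cc["pixels"],cv2.COLOR_RGB2HSV); m=((H[...,0]>100)&(H[...,0]<125)&(H[...,1]>150)&(H[...,2]>60)).astype(np.uint8)
    k,l,st,ce=cv2.connectedComponentsWithStats(m)
    u=proj(cc,mouth+G0@[0,0,-.007])[0]
    i=1+np.argmin(np.linalg.norm(ce[1:]-u,axis=1)); ys,xs=np.nonzero(l==i)
    print(n,"blob",ce[i].round(1),st[i]); pts.append(ce[i])
    B=np.array([mouth+G0@np.array([x,y,z]) for x in(-.005,.005) for y in(-.02,.02) for z in(-.026,-.007)])
    q=proj(cc,B); h=cv2.convexHull(q.astype(np.float32)); M=cv2.moments(h); print(" pred box centroid",M['m10']/M['m00'],M['m01']/M['m00'],q.min(0).round(1),q.max(0).round(1))
p,e=tri(t,pts[0],c,pts[1]); print(p,e,G0.T@(p-mouth))
E
```

```text
top blob [276.1 200.9] [273 193   7  17 101]
 pred box centroid 274.98172068828876 200.16381392995976 [270.3 191. ] [279.6 209.2]
side blob [326.9 242.1] [319 239  16   8  58]
 pred box centroid 326.8156569743189 244.32965935299782 [317.2 237.6] [336.4 251.2]
[0.48467144 0.09461909 0.06441819] 0.002956013350850459 [-5.53756382e-05  5.56981680e-04 -1.12640558e-02]
```

```bash
python3 - <<'E'
from geo import *
p=mouth+G0@[-.0005,.0005,-.044+.12]; print(p); rel(p,tool(G0))
E
```

```text
[0.47947479 0.04828962 0.1381867 ]
dp [-0.0367, 0.3798, -0.0229] dr [-31.85, -2.32, 8.11]
```

Call:
arm_command(dp=[[-0.005,0.03,-0.03],[-0.01,0.09,-0.04],[-0.015,0.15,-0.04],[-0.02,0.21,-0.04],[-0.028,0.27,-0.035],[-0.033,0.33,-0.03],[-0.0365,0.38,-0.023],[-0.0365,0.38,-0.023],[-0.0365,0.38,-0.023],[-0.0365,0.38,-0.023]], dr=[[0,0,0],[-4,0,1],[-9,-1,2],[-14,-1,4],[-20,-2,6],[-26,-2.3,8],[-31.8,-2.3,8.1],[-31.8,-2.3,8.1],[-31.8,-2.3,8.1],[-31.8,-2.3,8.1]], jaw=[0.5,0.4,0.4,0.4,0.4,0.4,0.4,0.4,0.4,0.4])

```text
t: 18.82
tcp_pos: [0.4795, 0.0478, 0.1385]
orientation: [0.054, 0.96, 0.274, 0.016]
ft_force: [-0.8, 0.3, 0.5]
opening: 0.034
```

```bash
python3 st.py; python3 - <<'E'
from geo import *
p=mouth+G0@[-.0005,.0005,-.035]; rel(p,tool(G0))
E
```

```text
18.825 F [-0.8  0.3  0.5] F_grille [0.4 0.9 0.4] 0.034026505107444406 [0.47953877 0.04775759 0.13845387] [-0.43  0.05  0.  ]
dp [0.0002, 0.0005, 0.1115] dr [-0.09, 0.03, -0.02]
```

Call:
arm_command(dp=[[0,0,0.03],[0,0.0005,0.06],[0,0.0005,0.08],[0,0.0005,0.09],[0,0.0005,0.095],[0,0.0005,0.095],[0,0.0005,0.095]], dr=[[0,0,0],[-0.1,0,0],[-0.1,0,0],[-0.1,0,0],[-0.1,0,0],[-0.1,0,0],[-0.1,0,0]], jaw=[0.4,0.4,0.4,0.4,0.4,0.4,0.4])

```text
t: 19.7
tcp_pos: [0.4857, 0.0978, 0.0587]
orientation: [0.054, 0.96, 0.275, 0.016]
ft_force: [-0.4, -0.5, -0.4]
opening: 0.0342
```

```bash
python3 st.py; python3 - <<'E'
from geo import *
p=mouth+G0@[-.0005,.0005,-.044]; rel(p,tool(G0))
E
python3 dbg.py 23
```

```text
19.7 F [-0.4 -0.5 -0.4] F_grille [-0.7  0.3 -0.1] 0.03420224427804119 [0.48568158 0.09776691 0.05868865] [-0.47  0.04 -0.02]
dp [0.0006, -0.0002, 0.0262] dr [0.0, 0.08, -0.0]
```

View pics/side_23.png

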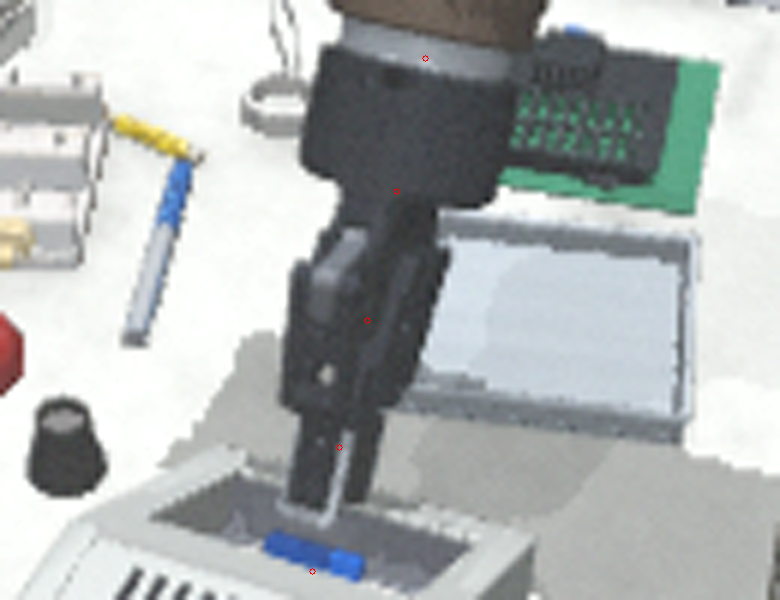

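View pics/top_23.png

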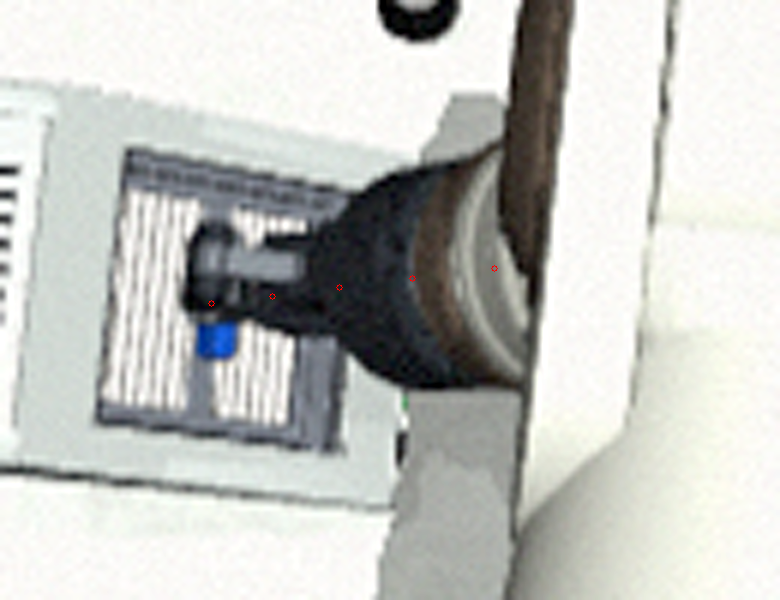

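Call:
arm_command(dp=[[0.001,0,0.01],[0.0015,0,0.018],[0.0015,0,0.022],[0.0015,0,0.0245],[0.0015,0,0.0245]], dr=[[0,0,0],[0,0,0],[0,0,0],[0,0,0],[0,0,0]], jaw=[0.4,0.4,0.4,0.4,0.4])

```text
t: 20.42
tcp_pos: [0.4855, 0.111, 0.0377]
orientation: [0.054, 0.96, 0.275, 0.016]
ft_force: [0.3, 0.1, -0.2]
opening: 0.0339
```

```bash
python3 st.py; python3 dbg.py 24
```

```text
20.425 F [ 0.3  0.1 -0.2] F_grille [ 0.  -0.3 -0.3] 0.03385186288185443 [0.48554382 0.11100775 0.0376878 ] [-0.49  0.04 -0.01]
```

View pics/side_24.png

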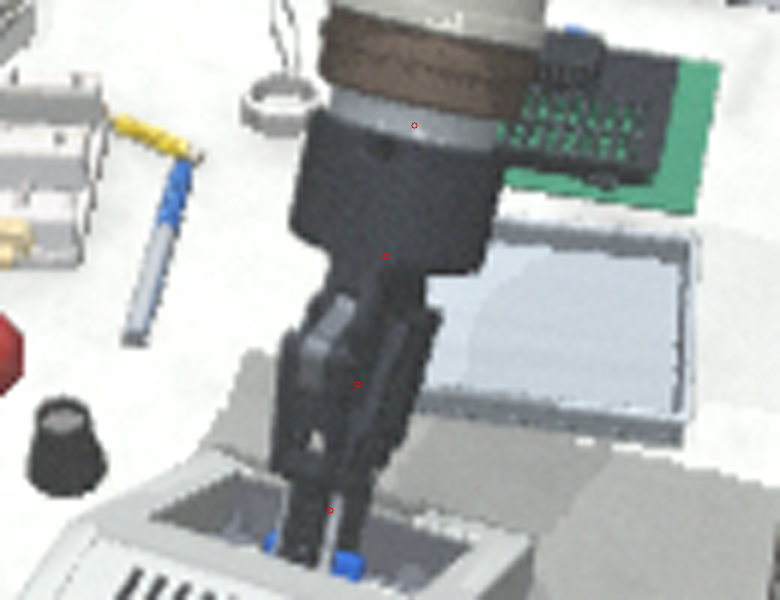

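View pics/top_24.png

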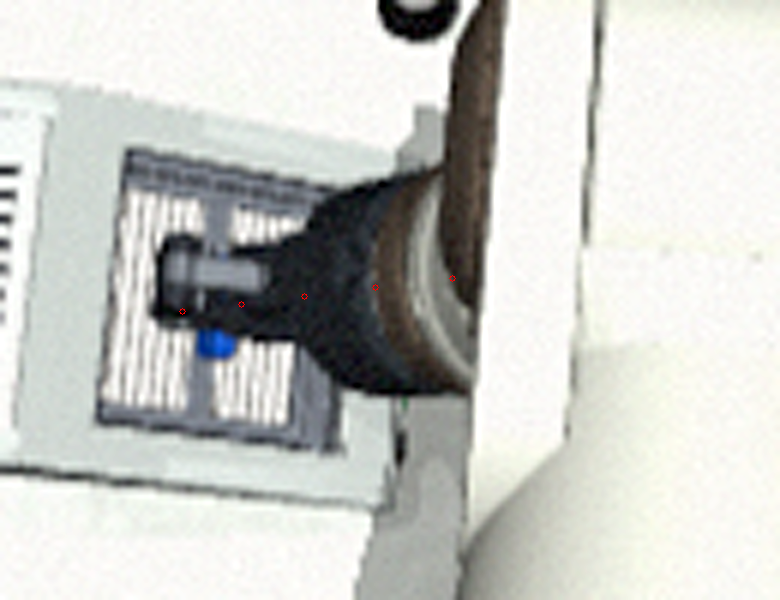

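Call:
arm_command(dp=[[0,0,0],[0,0,0],[0,0,0],[0,0,0],[0,0,0]], dr=[[0,0,0],[0,0,0],[0,0,0],[0,0,0],[0,0,0]], jaw=[0.25,0.18,0.12,0.08,0.05], newtons=25)

```text
t: 21.15
tcp_pos: [0.4859, 0.1106, 0.038]
orientation: [0.055, 0.96, 0.275, 0.016]
ft_force: [-1.7, -5.3, 2.7]
opening: 0.009
```

```bash
python3 st.py
```

```text
21.15 F [-1.7 -5.3  2.7] F_grille [-3.2  1.1  5.2] 0.008961838788688187 [0.48585143 0.11056973 0.03803838] [-1.16  0.2   0.04]
```

Call:
arm_command(dp=[[0,0,0],[0,0,-0.001],[0,0,-0.004],[0,0,-0.009],[0,0,-0.016],[0,0,-0.024],[0,0,-0.024]], dr=[[0,0,0],[0,0,0],[0,0,0],[0,0,0],[0,0,0],[0,0,0],[0,0,0]], jaw=[0,0,0,0,0,0,0], newtons=50)

```text
t: 22.02
tcp_pos: [0.4849, 0.0975, 0.0592]
orientation: [0.055, 0.96, 0.275, 0.017]
ft_force: [-0.2, 0.7, -1.0]
opening: 0.0082
```

```bash
python3 st.py; python3 dbg.py 25
```

```text
22.025 F [-0.2  0.7 -1. ] F_grille [ 0.   0.3 -1.2] 0.008218052939942514 [0.48488079 0.09753813 0.05918008] [-0.58  0.04  0.05]
```

View pics/side_25.png

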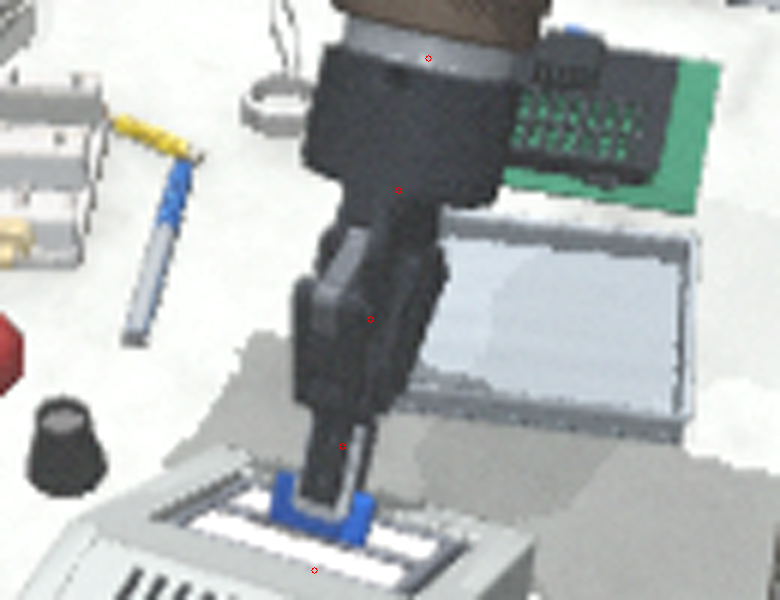

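```bash
cat > pf.py <<'E'
from geo import *
import sys
q=G0.T@(np.array([.48585,.11057,.03804])-mouth)   # TCP at grasp, deck frame
print(q.round(4))
# filter origin (0,0,-.038) deck; jaw centres fin on TCP along U
o_t=np.array([0-q[1],0,(-.038-q[2])*-1])
print("origin in tool",o_t)
F=Rn.from_euler('z',95.5,degrees=True).as_matrix();R=tool(F)
p=np.array([.4354,-.1306,.003+float(sys.argv[1])])-R@o_t
print(p);rel(p,R)
E
python3 pf.py .07
```

```text
[-0.0005  0.0012 -0.0421]
origin in tool [-0.00118333  0.         -0.00410327]
[ 0.43422212 -0.13071342  0.06889673]
dp [0.0238, -0.1919, -0.1322] dr [31.85, 3.46, -11.71]
```

Call:
arm_command(dp=[[0,0,-0.015],[0,0,-0.035],[0,0,-0.06],[0,-0.02,-0.09],[0.003,-0.06,-0.1],[0.008,-0.1,-0.11],[0.014,-0.14,-0.12],[0.02,-0.17,-0.13],[0.024,-0.192,-0.132],[0.024,-0.192,-0.132]], dr=[[0,0,0],[0,0,0],[0,0,0],[0,0,0],[4,0,-1],[10,1,-4],[17,2,-6],[25,3,-9],[31.8,3.4,-11.7],[31.8,3.4,-11.7]], jaw=[0,0,0,0,0,0,0,0,0,0])

```text
t: 23.38
tcp_pos: [0.4336, -0.1302, 0.0691]
orientation: [-0.048, 0.999, 0.001, 0.001]
ft_force: [-0.6, 0.3, -0.3]
opening: 0.0083
```

```bash
python3 st.py; python3 pf.py .02;python3 -c "
from geo import *
for n in('top','side'): cv2.imwrite(f'pics/{n}26.png',r.capture(n)['pixels'][:,:,::-1])"
```

```text
23.375 F [-0.6  0.3 -0.3] F_grille [ 0.1  0.6 -0.4] 0.008307410359421199 [ 0.43356919 -0.13016125  0.06911825] [ 0.06  0.04 -0.02]
[-0.0005  0.0012 -0.0421]
origin in tool [-0.00118333  0.         -0.00410327]
[ 0.43422212 -0.13071342  0.01889673]
dp [-0.0005, -0.0007, 0.0502] dr [0.09, 0.07, 0.02]
```

View pics/side26.png

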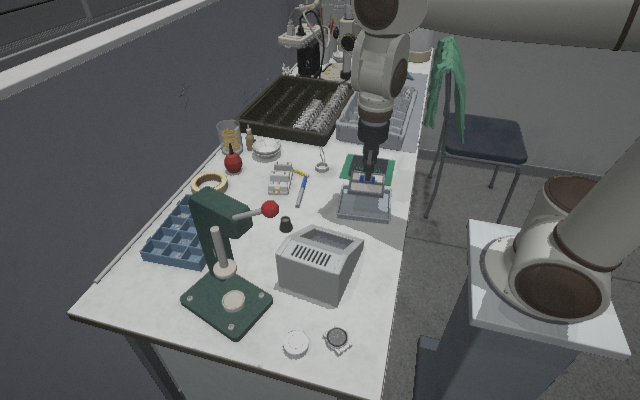

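View pics/top26.png

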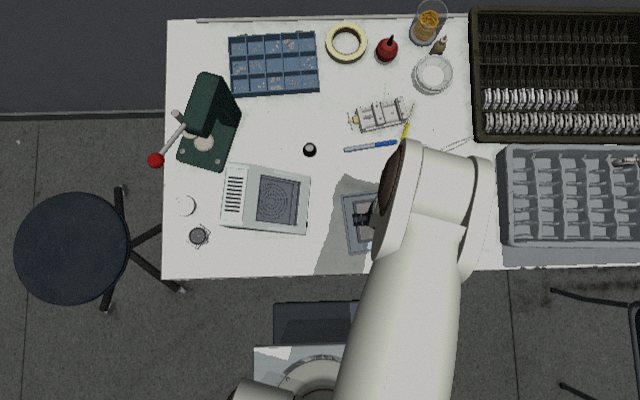

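Filter is held level above the tray (side view around (365,183)), grille on the mat. Lowering.

Call:
arm_command(dp=[[0,-0.0005,0.02],[0,-0.0005,0.04],[0,-0.0005,0.055],[0,-0.0005,0.063],[0,-0.0005,0.066],[0,-0.0005,0.066]], dr=[[0,0,0],[0,0,0],[0,0,0],[0,0,0],[0,0,0],[0,0,0]], jaw=[0,0,0,0,0,0])

```text
t: 24.22
tcp_pos: [0.4346, -0.1304, 0.0037]
orientation: [-0.048, 0.999, 0.002, 0.001]
ft_force: [-0.8, -0.1, -1.6]
opening: 0.008
```

```bash
python3 st.py; python3 pf.py 0 | tail -1;python3 - <<'E'
from geo import *
t=r.capture("top");c=r.capture("side")
a=cv2.resize(t["pixels"][175:260,330:410,::-1],None,fx=5,fy=5,interpolation=cv2.INTER_CUBIC)
b=cv2.resize(c["pixels"][145:230,325:405,::-1],None,fx=5,fy=5,interpolation=cv2.INTER_CUBIC)
cv2.imwrite("pics/p27.png",np.hstack([a,b]))
E
```

```text
24.225 F [-0.8 -0.1 -1.6] F_grille [-1.   0.8 -1.3] 0.008003525597725701 [ 0.43456827 -0.13042091  0.00368729] [ 0.01 -0.05 -0.01]
dp [0.0004, -0.0003, 0.0048] dr [0.2, 0.12, -0.05]
```

View pics/p27.png

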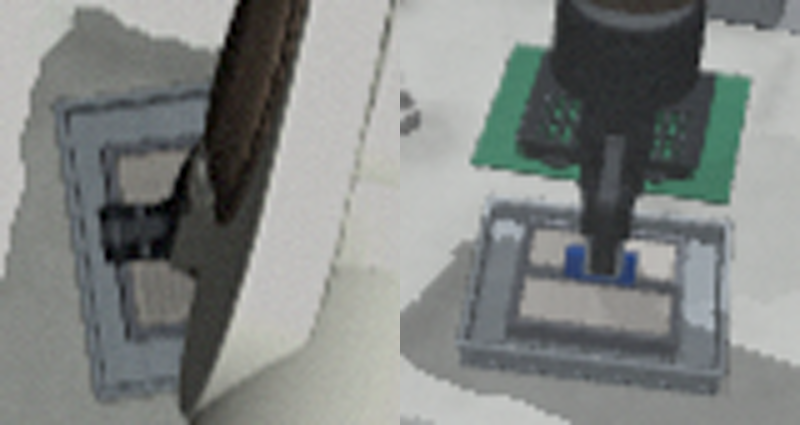

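Filter sits inside the tray walls, about 5 mm up by calculation. Descend slowly to contact.

Call:
arm_command(dp=[[0,0,0.002],[0,0,0.0035],[0,0,0.0045],[0,0,0.0045]], dr=[[0.2,0.1,0],[0.2,0.1,0],[0.2,0.1,0],[0.2,0.1,0]], jaw=[0,0,0,0])

```text
t: 24.82
tcp_pos: [0.4347, -0.1304, -0.0007]
orientation: [-0.048, 0.999, -0.0, 0.0]
ft_force: [-0.2, -0.8, -1.3]
opening: 0.0083
```

```bash
python3 st.py
```

```text
24.825 F [-0.2 -0.8 -1.3] F_grille [-1.4  0.1 -0.6] 0.008255939516124095 [ 0.43465438 -0.13041474 -0.00066596] [ 0.   -0.01 -0.06]
```

Call:
arm_command(dp=[[0,0,0.0005],[0,0,0.001],[0,0,0.001]], dr=[[0,0,0],[0,0,0],[0,0,0]], jaw=[0,0,0])

```text
t: 25.2
tcp_pos: [0.4347, -0.1304, -0.0015]
orientation: [-0.048, 0.999, -0.0, 0.0]
ft_force: [-0.3, 0.2, 2.1]
opening: 0.0084
```

```bash
python3 st.py
```

```text
25.2 F [-0.3  0.2  2.1] F_grille [1.3 0.3 1.6] 0.008409781967850586 [ 0.43472287 -0.13041873 -0.0014635 ] [ 0.06  0.2  -0.03]
```

Contact starts. A half millimetre more, then release and rise.

Call:
arm_command(dp=[[0,0,0.0005],[0,0,0.0005],[0,0,0.0005]], dr=[[0,0,0],[0,0,0],[0,0,0]], jaw=[0,0,0], newtons=30)

```text
t: 25.58
tcp_pos: [0.4347, -0.1304, -0.0015]
orientation: [-0.048, 0.999, -0.0, 0.001]
ft_force: [-3.2, 0.8, 4.8]
opening: 0.0083
```

Call:
arm_command(dp=[[0,0,0],[0,0,0],[0,0,0],[0,0,0],[0,0,-0.01],[0,0,-0.03],[0,0,-0.07],[0,0,-0.12],[0,0,-0.17],[0,0,-0.17]], dr=[[0,0,0],[0,0,0],[0,0,0],[0,0,0],[0,0,0],[0,0,0],[0,0,0],[0,0,0],[0,0,0],[0,0,0]], jaw=[0.15,0.25,0.35,0.4,0.4,0.4,0.4,0.4,0.4,0.4])

```text
t: 26.82
tcp_pos: [0.4362, -0.1309, 0.1732]
orientation: [-0.048, 0.999, -0.001, 0.004]
ft_force: [0.4, -0.1, -0.2]
opening: 0.0345
```

```bash
python3 st.py
```

```text
26.825 F [ 0.4 -0.1 -0.2] F_grille [-0.2 -0.4 -0.2] 0.034527643535667285 [ 0.43622047 -0.13088091  0.17324395] [-0.02  0.04  0.02]
```

Move back toward the robot to clear the view and check.

Call:
arm_command(dp=[[0.04,0,-0.02],[0.08,0,-0.04],[0.12,0,-0.05],[0.14,0,-0.05],[0.14,0,-0.05],[0.14,0,-0.05]], dr=[[0,0,0],[0,0,0],[0,0,0],[0,0,0],[0,0,0],[0,0,0]], jaw=[0.4,0.4,0.4,0.4,0.4,0.4])

```text
t: 27.58
tcp_pos: [0.2969, -0.144, 0.2219]
orientation: [-0.047, 0.999, -0.001, 0.004]
ft_force: [-0.1, 0.2, -0.2]
opening: 0.0343
```

```bash
python3 st.py;python3 -c "
from geo import *
for n in('top','side'): cv2.imwrite(f'pics/{n}30.png',r.capture(n)['pixels'][:,:,::-1])"
```

```text
27.575 F [-0.1  0.2 -0.2] F_grille [ 0.   0.1 -0.3] 0.03430558793490488 [ 0.29689537 -0.14404791  0.22188822] [ 0.02 -0.02  0.02]
```

View pics/side30.png

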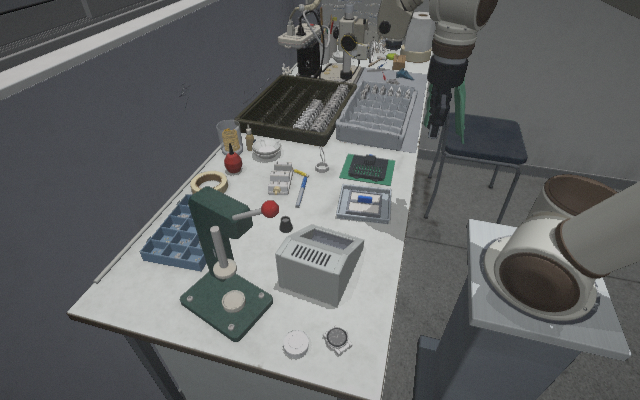

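View pics/top30.png

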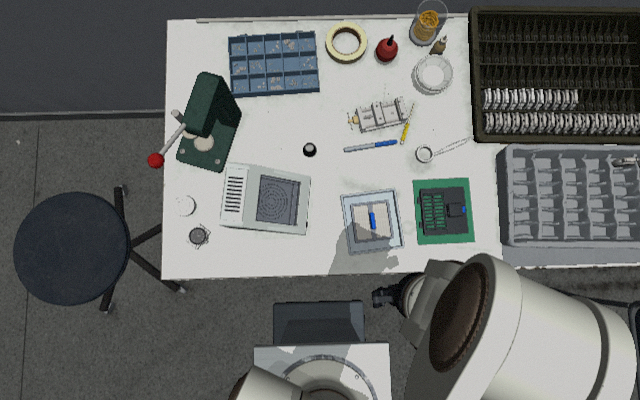

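```bash
python3 - <<'E'
from geo import *
t=r.capture("top");im=t["pixels"]
H=cv2.cvtColor(im,cv2.COLOR_RGB2HSV)
def box(m,z):
    k,l,st,ce=cv2.connectedComponentsWithStats(m.astype(np.uint8)); i=1+np.argmax(st[1:,4])
    c=max(cv2.findContours((l==i).astype(np.uint8),0,1)[0],key=cv2.contourArea)
    b=cv2.boxPoints(cv2.minAreaRect(c)); P=np.array([ray(t,p,z) for p in b]); print(P.mean(0).round(4),[np.linalg.norm(P[j]-P[j-1]).round(3) for j in(0,1)])
g=(H[...,0]>60)&(H[...,0]<90)&(H[...,1]>120); g[:,:400]=0;g[:,490:]=0;g[260:]=0
k=np.ones((25,25),np.uint8)
d=(H[...,2]<75)&~g; d[:,:412]=0;d[:,476:]=0;d[:178]=0;d[245:]=0
d=cv2.morphologyEx(d.astype(np.uint8),cv2.MORPH_CLOSE,np.ones((5,5)));d=cv2.morphologyEx(d,cv2.MORPH_OPEN,np.ones((9,9)))
print("mat");box(g,.003);print("panel");box(d,.0154)
b=cv2.resize(im[175:260,330:480,::-1],None,fx=5,fy=5,interpolation=cv2.INTER_CUBIC);cv2.imwrite("pics/p31.png",b)
E
```

```text
mat
[ 0.4564 -0.3089  0.003 ] [np.float64(0.159), np.float64(0.14)]
panel
[ 0.4553 -0.3037  0.0154] [np.float64(0.112), np.float64(0.113)]
```

View pics/p31.png

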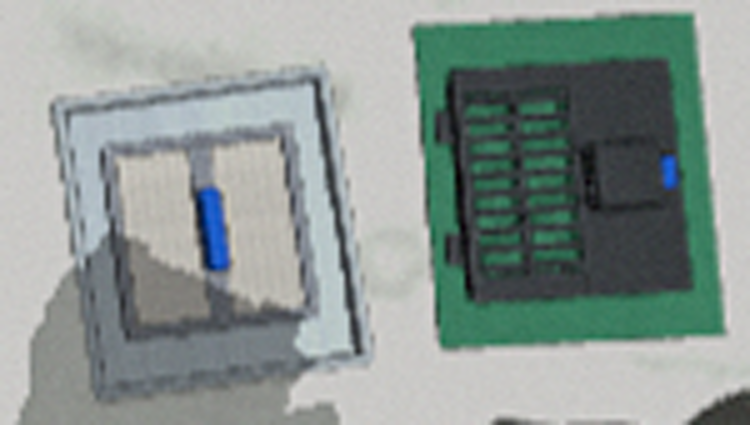

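Grille flat and centred within about 5 mm, filter flat in the tray with its fin up, bystanders unchanged. Handing in.

```bash
python3 -c "
from workcell import r
print(r.job_done())"
```

```text
the job is handed in; nothing more can be done
None
```

The grille and filter are both out and set down where asked, and the job was handed in at about 28 s; no verdict was reported.

**What I did:**
- **Grille:** I squeezed the catch home while the grille was still seated (jaw opening read 33.6 mm). Keeping it squeezed, I swung the lower edge up about 18° and drew it about 15 mm clear. I then laid it flat on the mat and released it only after touching down.
- **Filter:** I lifted it straight out by the fin and lowered it into the tray until it touched, then let go.

**Last checks:**
- **Final pictures:** The grille lies right side up, its panel centre within about 5 mm of the mat's middle. The filter lies flat, fin up, well inside the tray walls. The watch case, loupe, tin and marker look unmoved by eye. The arm is clear and touching nothing.
- **Forces:** The highest wrist force I read was about 15 N, with one finger on the tab during a first squeeze. It pushed the grille 1–2 mm up the slope within its play, so I eased back before finishing. I read forces only at the end of each move, so a brief higher peak in between would not have shown.

**What disagreed:**
- **Fingertip position:** In the pictures and in contact, the fingertips ended about 22–26 mm behind the reported TCP. I set the grasp depths from what I saw. My first close passed above the grip and touched nothing.
- **Jaw opening:** While gripping, the jaws read 1–2 mm narrower than the stated part sizes.

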